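Open the bench shaker's sprung guard gate and hold it wide

ROBOT

A 6-joint arm with a two-finger parallel gripper is mounted at the origin on the work surface. World frame = base frame: x ahead of the robot, y to its left, z up, the work surface at z = 0. Lengths are in mm, angles in degrees, forces in N, time in s.
With the tool pointing down it reaches from about 325 to 775 mm from the base axis. Payload 9.3 kg.
Tool frame: the origin (TCP) lies at the very end of the fingers, on their centre line; the grasp point (between the pads) lies 19 mm behind it (arm.tcp_to_grasp is the z of the grasp point in the tool frame, in mm); z points along the fingers, y is the direction in which the jaws open and shut (so a half turn about z gives the same grasp; the last joint's range is limited). The gripper opens to 85 mm and grips with 20 to 120 N. Pads are 22 mm wide; open, the fingers measure 114 mm over their backs; the gripper's body (76 mm by 85 mm) begins 54 mm behind the grasp point. The pads swing forward as they close: fully open they stand 13 mm farther back than shut.
Start: joints at [-8.743, 14.817, 1.232, 76.415, 0, 81.257], TCP at [549.997, -0.004, 231.279] pointing down, gripper open.
Joint ranges: [-174.27, 174.27], [-52.1, 104.24], [-59.71, 78.15], [-110.17, 111.67], [-87.03, 83.33], [-180, 180]. Speed limits (degrees/s): [127.2, 127.2, 159.86, 180, 180, 180].

INTERFACE

Orientations are given as [roll, pitch, yaw] about the fixed x, y, z axes, in that order (R = Rz(yaw) Ry(pitch) Rx(roll)).
In Python, from bench import arm gives the robot as it stands.
- The arm moves only by the shell command python3 -m crank 'ROWS' [OPENING] [FORCE]. ROWS is JSON, a list of rows, each an object of numbers: "tx", "ty", "tz": the shift along the tool's x, y, z in m; "ax", "ay", "az": the turn, a rotation vector about the tool's x, y, z in rad. A call has 1 to 5 rows; each row is the pose to reach, as a shift and turn from the pose commanded when the call began, along the tool's axes at that moment; what a row does not reach only later rows make up. A row lasts 1/10 s, in which the tool goes at most 50 mm and 8.59 degrees, less where a joint would pass 70% of its speed; a pose out of reach is approached as far as the arm can. A call with a gripper value outside its range is refused whole. OPENING is the closure in counts, from 0 (fully open) to 255 (shut), set as the call begins (- or left out, the last holds). The fingers move at their own pace and stop on an object; FORCE is the grip in N (left out, the last holds). Time passes only in rows, so rows that repeat a pose let the fingers close. It gives the time, the measured TCP pose, the force and the opening at its end, in the units of the state.
- arm.observe(): the state, without advancing time (a new reading comes with each control period).
- arm.grab_frame(name): name is "scene" or "side" or "wrist"; returns the picture (420x560x3 uint8, red, green, blue); there is no depth.
- arm.camera_params(name): a dict with "K" (3x3 intrinsics, pixels), "xyz" and "orientation" of the camera in the world; the wrist camera has in their place "hand_eye" (4x4, takes a point from camera to tool coordinates, whose origin is the TCP and whose axes are the flange's). Camera axes: x right, y up, looking along -z (the intrinsics and any distortion apply to the point x, -y, -z); pixel columns grow to the right and rows downward; lengths in mm; the calibration is good to about 2 mm. A picture is of the moment at which its call begins: read the wrist's pose just before it. camera_params takes no time and is no camera call.
- arm.close_job(): hands the job in, once; it reports no verdict.
The state is a dict: "t": time; "joint_positions": joint angles; "joint_velocities": joint speeds; "effort": joint torques, N m; "ee_pos": TCP position; "eef_rot": TCP orientation; "wrist_force": force on the tool from outside, world axes, zero at the start; "torque": the same for the moment, N m; "finger_gap": finger opening in mm.
Only numpy, scipy, OpenCV 4.12 (cv2) and the standard library are available. Lean on these libraries where they do the work, as an engineer would, in place of code of your own. Each camera call takes 0.05 s, during which the arm holds its last target.

TASK

The steel canister on the stirrer plate stands in the way of the shaker's front gate: lift it by its arched handle, set it upright on the round cork mat and let go. Then squeeze the gate's two catches fully home, first the outer one (farther from the hinge), then the inner one (nearer the hinge), take the gate's black handle post and swing the gate past its detent until it stands square to the shaker's front. A spring pulls the gate shut, so finish while still holding it wide open; leave all the other glassware and bottles standing where they are.

Things in the scene. Friction and masses are not known exactly. Their poses are not given: they have to be found in the camera images.
- canister_handle (a point): Centre of the top bar of the canister's arched handle. Canister: steel cylinder 84 mm across, 85 mm tall, about 0.4 kg, loose, upright. The bar is 12 mm thick, straight for 60 mm along its own y; its centre is 135 mm above the canister's underside, on its axis; 44 mm clear between rim and bar. z up
- canister_mid (a point): The same canister: point on its axis, 42.5 mm above its underside
- stirrer_top (a point): Centre of the square top (115 mm) of the slim magnetic stirrer, 45 mm high, fixed, on which the canister stands at the start, in front of the gate
- mat_top (a point): Centre of the top face of the round cork mat, 130 mm across, 8 mm thick, fixed to the bench on the right of the shaker; the canister goes here
- shaker: Bench shaker, fixed, 200 mm deep (its x), 260 mm wide (its y): platform 60 mm high, steel guard rail, a gate in its front, which faces its own -x (the robot). Origin at the centre of its underside, on the bench; z up, +y to the left as seen from the robot. The catches stand on the front top rail, 92 mm in front of the origin, top 142 mm above the bench
- catch_outer_grip (a point): Outer catch (right, far from the hinge): two upright jaws, each 12 mm thick (y), 26 mm deep (x), 142 to 178 mm above the bench. This fixed point, at 163 mm, is midway between their outer faces when squeezed home (26 mm overall). Before: right jaw's outer face 13 mm to -y (fixed), left jaw's 29 mm to +y (slides towards the right one). Squeeze along y. Axes as the shaker's
- catch_inner_grip (a point): Inner catch (left, near the hinge): the same in every way, its point 100 mm to +y of the outer one's. A small hook on each sliding jaw reaches 34 mm forward over the gate's top edge
- catch_outer (a joint): Travel of the outer catch's sliding jaw in m: 0 free, 0.016 squeezed home; it frees the gate at 0.0125. Over 3 N moves it and it stays where it is left
- catch_inner (a joint): Travel of the inner catch's jaw in m, the same
- gate_hinge (a point): Point on the gate's upright hinge axis (left end of the gate; 110 mm in front of the shaker's origin and 100 mm to its left), 155 mm above the bench. The gate is a plate 200 mm long, 8 mm thick, from 68 to 128 mm above the bench; closed, it lies along the shaker's -y from the hinge
- gate_handle (a point): Point on the axis of the gate's handle, 155 mm above the bench: an upright round black post, 14 mm thick, spanning 96 to 176 mm above the bench, 45 mm in front of the gate and 135 mm along it from the hinge (142 mm from the hinge axis). Axes turn with the gate; as the shaker's when closed (y along the gate, towards the hinge)
- gate (a joint): Opening of the gate in rad: 0 closed, grows as its free end swings out to the shaker's -x (clockwise from above), 1.57 square to the front, stop at 1.75. A sprung detent acts between 0.4 and 0.8 (up to about 12 N at the handle); a spring always pulls it shut (about 5 N at the handle when square). Both catches lock it until squeezed
- beaker_a_mid (a point): Glass beaker 60 mm wide, 85 mm tall, on the shaker's platform; a bystander, to be left standing where it is. Point half-way up, 42 mm above its underside; z up
- beaker_b_mid (a point): Glass beaker 60 mm wide, 85 mm tall, on the shaker's platform; a bystander, to be left standing where it is. Point half-way up, 42 mm above its underside; z up
- beaker_c_mid (a point): Glass beaker 60 mm wide, 85 mm tall, on the bench between shaker and mat; a bystander, to be left standing where it is. Point half-way up, 42 mm above its underside; z up
- beaker_d_mid (a point): Glass beaker 68 mm wide, 95 mm tall, on the bench beyond the mat; a bystander, to be left standing where it is. Point half-way up, 48 mm above its underside; z up
- amber_bottle_mid (a point): Amber bottle 64 mm wide, 150 mm tall, on the left; a bystander, to be left standing where it is. Point half-way up, 75 mm above its underside; z up
- jar_mid (a point): White jar 60 mm wide, 75 mm tall, on the left; a bystander, to be left standing where it is. Point half-way up, 37 mm above its underside; z up
- wash_bottle_mid (a point): White wash bottle 60 mm wide, body 110 mm tall, spout to 178 mm, at the right rear; a bystander, to be left standing where it is. Point half-way up, 55 mm above its underside; z up
There are look-alikes about, which are no part of the job. Leave any blue, pink or yellow look-alike of the part that bears canister_handle alone.

How it is judged (in metres and radians):
On the way, in this order (a step that is already met when the one before it is completed fails the run):
1. the canister is lifted clear of the stirrer (z of canister_mid in the frame of stirrer_top above 0.0625 m and contact force between canister and stirrer below 0.05 N), for 0.1 s.
2. the canister stands upright on the mat, let go (horizontal distance between canister_mid and mat_top below 0.035 m and contact force between canister and mat above 1 N and angle between canister_mid's own z axis and vertical below 0.12 rad and contact force between the fingers and canister below 0.1 N), for 0.2 s.
3. the outer catch is squeezed (value of joint catch_outer above 0.0125 m), for 0.1 s.
4. the inner catch is squeezed (value of joint catch_inner above 0.0125 m), for 0.1 s.
5. the gate has passed its detent (value of joint gate above 0.85 rad), for 0.1 s.
At the end, for the whole second after the job is handed in: Fingers hold the gate (over 1 N) still beyond 1.4 rad; both catches squeezed over 10 mm; canister let go, upright (0.12 rad) on the mat within 35 mm of its centre, clear of the gate; bystanders standing within 25 mm of their places (all of step 2 and value of joint each of catch_outer, catch_inner above 0.01 m and value of joint gate above 1.4 rad and velocity of joint gate between -0.1 and 0.1 rad/s and contact force between the fingers and gate above 1 N and contact force between canister and gate below 0.1 N); the arm keeps its last pose, push and grip.
It fails at once if the inner catch is squeezed before the outer one (value of joint catch_inner above 0.007 m and value of joint catch_outer below 0.0125 m).
It fails at once if the canister is tipped (angle between canister_mid's own z axis and vertical above 0.6 rad).
It fails at once if the canister is dropped from a height (contact force between anything else and canister below 0.01 N and z of canister_mid in the frame of mat_top above 0.0725 m).
It fails at once if a bystander is shifted over 25 mm or tipped (distance of any of beaker_a_mid, beaker_b_mid, beaker_c_mid, beaker_d_mid, amber_bottle_mid, jar_mid, wash_bottle_mid from where it was at the start of the episode above 0.025 m or angle between any of beaker_a_mid, beaker_b_mid, beaker_c_mid, beaker_d_mid, amber_bottle_mid, jar_mid, wash_bottle_mid's own z axis and vertical above 0.4 rad).
It also fails if it takes over 72 s, if anything falls off the work surface, if the arm or the gripper's body presses on something with over 40 N, if the wrist force passes 120 N, or if a joint passes its speed limit or range.

## Working session

There is one attempt and no reset: what is moved stays moved. The work goes in short steps, Python scripts to look and compute and a shell command to move; the robot and the scene stay as the last step left them, time stands still between calls to the robot, and variables do not carry over. Pictures are saved under pics/ and viewed, and the job is handed in when it is done.

```bash
ls -la; mkdir -p pics; python3 - <<'E'
from bench import arm
import cv2
print(arm.observe())
for n in ("scene","side","wrist"):
    print(n,arm.camera_params(n))
    cv2.imwrite(f"pics/{n}0.png",arm.grab_frame(n)[:,:,::-1])
E
```

```text
total 12
drwxr-xr-x  3 agent agent 4096 Dec  6 10:39 .
drwxr-xr-x 23 root  root  4096 Dec  6 10:39 ..
drwxr-xr-x  2 agent agent 4096 Dec  6 10:39 pics
{'t': 0.0, 'joint_positions': array([-8.74363745e+00,  1.48528869e+01,  1.18852853e+00,  7.64158987e+01,
        6.57533439e-04,  8.12571454e+01]), 'joint_velocities': array([ 0.04241385, -0.00948877,  0.00125651, -0.09177529, -0.12782674,
       -0.02840776]), 'effort': array([-2.65873996e-04, -5.55637658e+01,  3.44536042e+01,  1.31759423e-02,
       -2.94380488e-04,  4.47349430e-05]), 'ee_pos': array([5.49712351e+02, 4.00777257e-02, 2.30637573e+02]), 'eef_rot': array([-1.79920775e+02, -1.28489755e-02,  8.99992078e+01]), 'wrist_force': array([-0.03528237, -0.07621116,  0.62158014]), 'torque': array([-0.00552543, -0.04341258, -0.01522326]), 'finger_gap': 85.4574560785782}
scene {'K': array([[499.95047162,   0.        , 282.53671888],
       [  0.        , 499.95047162, 211.20167847],
       [  0.        ,   0.        ,   1.        ]]), 'xyz': array([1130.28158764, 1083.76872197,  995.55930318]), 'orientation': array([ 53.0349248 ,  -0.38903489, 152.35274899])}
side {'K': array([[526.89948493,   0.        , 284.46547572],
       [  0.        , 526.89948493, 204.49085154],
       [  0.        ,   0.        ,   1.        ]]), 'xyz': array([ 180.27700745, 1173.92132034, 1170.29500467]), 'orientation': array([  47.66992044,   -0.55014317, -160.39087247])}
wrist {'K': array([[348.29575486,   0.        , 279.18307341],
       [  0.        , 348.29575486, 208.51568831],
       [  0.        ,   0.        ,   1.        ]]), 'hand_eye': array([[-5.84899347e-04,  9.60027045e-01,  2.79906647e-01,
         7.13913010e+01],
       [ 9.99999804e-01,  6.23885499e-04, -5.01871565e-05,
         9.65741634e-02],
       [-2.22810726e-04,  2.79906563e-01, -9.60027222e-01,
        -1.42500783e+02],
       [ 0.00000000e+00,  0.00000000e+00,  0.00000000e+00,
         1.00000000e+00]])}
```

View pics/scene0.png

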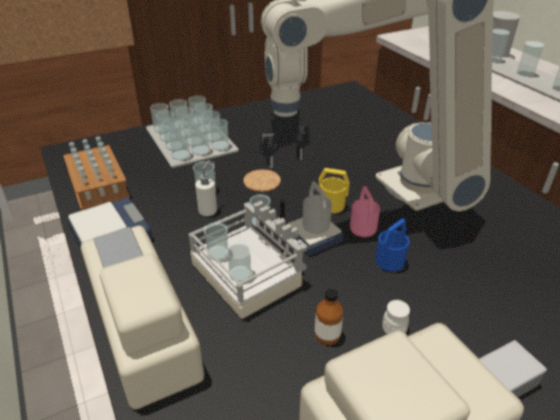

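View pics/side0.png

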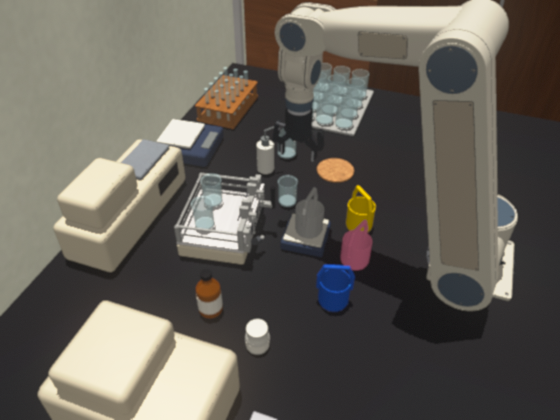

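View pics/wrist0.png

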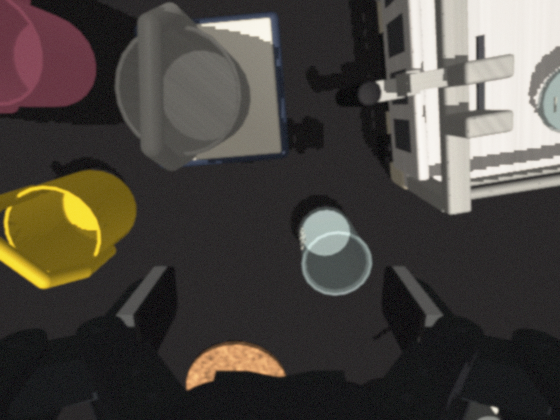

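The candidates for the canister in the scene view are grey (317,210), yellow (333,190), pink (365,215) and blue (393,248). The grey steel one on the stirrer plate is the target. I'll check it close up.

```bash
cat > h.py <<'E'
import numpy as np, cv2
from scipy.spatial.transform import Rotation as R
from bench import arm
def cam(n,obs=None):
    p=arm.camera_params(n); K=np.array(p['K'])
    if n!='wrist': return K,R.from_euler('xyz',p['orientation'],degrees=True).as_matrix(),np.array(p['xyz'])
    o=obs; Rt=R.from_euler('xyz',o['eef_rot'],degrees=True).as_matrix(); H=np.array(p['hand_eye'])
    return K,Rt@H[:3,:3],Rt@H[:3,3]+np.array(o['ee_pos'])
def ray(c,px):
    K,Rm,C=c; d=np.array([(px[0]-K[0,2])/K[0,0],-(px[1]-K[1,2])/K[1,1],-1.])
    d=Rm@d; return C,d/np.linalg.norm(d)
def onz(c,px,z):
    C,d=ray(c,px); return C+d*(z-C[2])/d[2]
def proj(c,P):
    K,Rm,C=c; q=Rm.T@(np.array(P,float)-C); return np.array([K[0,0]*q[0]/-q[2]+K[0,2],K[1,1]*-q[1]/-q[2]+K[1,2]])
def tri(rs):
    A=np.zeros((3,3));b=np.zeros(3)
    for C,d in rs:
        M=np.eye(3)-np.outer(d,d);A+=M;b+=M@C
    X=np.linalg.solve(A,b); return X,[np.linalg.norm((np.eye(3)-np.outer(d,d))@(X-C)) for C,d in rs]
def crop(src,dst,x0,y0,x1,y1,s):
    im=cv2.imread(src)[y0:y1,x0:x1]; im=cv2.resize(im,None,fx=s,fy=s,interpolation=cv2.INTER_CUBIC); cv2.imwrite(dst,im)
O0=dict(ee_pos=[549.71,0.04,230.64],eef_rot=[-179.92,-0.0128,89.999])
E
python3 - <<'E'
from h import *
crop('pics/scene0.png','pics/c1.png',180,160,350,300,4)
crop('pics/side0.png','pics/c2.png',170,140,370,290,4)
E
```

```text
(no output)
```

View pics/c1.png

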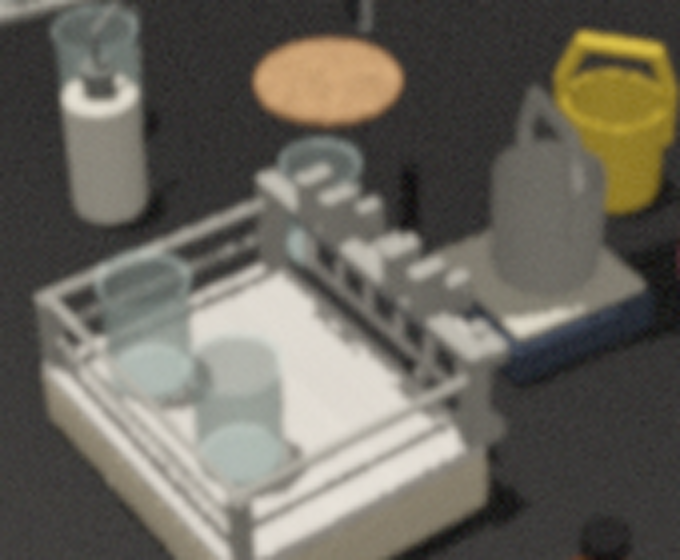

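View pics/c2.png

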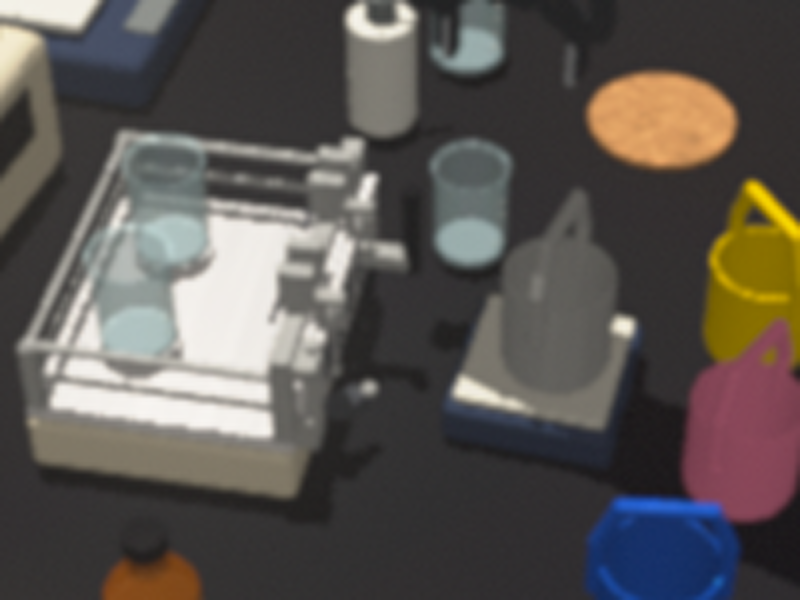

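```bash
python3 - <<'E'
from h import *
s=cam('scene');d=cam('side');w=cam('wrist',O0)
np.set_printoptions(precision=1,suppress=True)
# mat by mask
for n,c in(('scene',s),('side',d)):
    im=cv2.cvtColor(cv2.imread(f'pics/{n}0.png'),cv2.COLOR_BGR2HSV)
    m=cv2.inRange(im,(5,80,130),(20,200,255))
    k,l,st,ce=cv2.connectedComponentsWithStats(m)
    for i in range(1,k):
        if st[i,4]>200:
            print(n,st[i],ce[i],onz(c,ce[i],8))
print('stirrer side-view corners z45',[onz(d,(170+x/4,140+y/4),45) for x,y in((447,398),(608,432),(637,325),(497,298))])
print('handle side',onz(d,(170+573/4,140+215/4),180))
print('handle scene',onz(s,(180+560/4,160+115/4),180))
print('handle wrist',onz(w,(150,88),180), onz(w,(150,15),180),onz(w,(150,155),180))
print('post wrist z176',onz(w,(369,94),176))
crop('pics/wrist0.png','pics/c3.png',100,0,300,200,4)
crop('pics/wrist0.png','pics/c4.png',300,0,560,230,3)
E
```

```text
scene [  64  146   61   62 1476] [ 92.6 170.8] [1020.3 -610.8    8. ]
scene [243 169  38  22 626] [261.6 179.8] [ 495.5 -275.4    8. ]
scene [317 302  23  17 254] [327.4 310.9] [611.7 359.4   8. ]
side [ 196   75   61   39 1194] [226.3  94.5] [1062.3 -599.3    8. ]
side [317 158  37  24 703] [335.  169.5] [ 491.9 -267.1    8. ]
stirrer side-view corners z45 [array([540.7, 154. ,  45. ]), array([419.1, 145.9,  45. ]), array([430.1,  31. ,  45. ]), array([540.7,  39.5,  45. ])]
handle side [474.3  75.2 180. ]
handle scene [476.2  80.2 180. ]
handle wrist [482.  81. 180.] [485.6 115.4 180. ] [478.3  46.  180. ]
post wrist z176 [598.1  78.1 176. ]
```

View pics/c3.png

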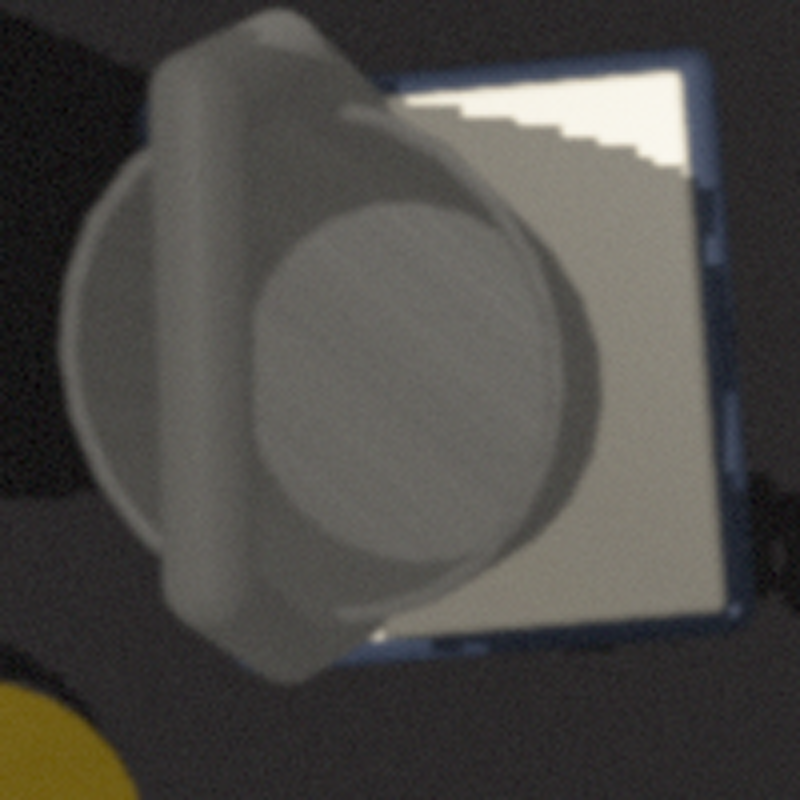

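View pics/c4.png

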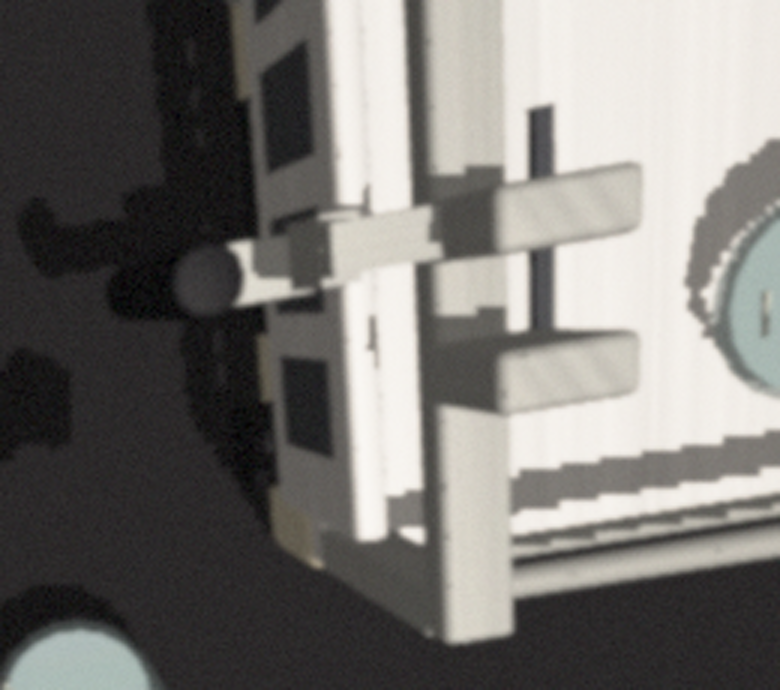

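```bash
python3 - <<'E'
from h import *
s=cam('scene');d=cam('side');w=cam('wrist',O0)
np.set_printoptions(precision=1,suppress=True)
f=lambda x,y:(100+x/4,y/4); g=lambda x,y:(300+x/3,y/3)
a,b=onz(w,f(199,90),180),onz(w,f(206,605),180)
print('bar',a,b,(a+b)/2,np.degrees(np.arctan2(a[0]-b[0],a[1]-b[1])))
print('rim ctr',onz(w,f(315,360),130))
print('stir edge',onz(w,f(690,65),45),onz(w,f(727,610),45))
print('fixed jaw',[onz(w,g(*p),178) for p in((500,362),(640,335),(637,390),(500,412))])
print('slide jaw',[onz(w,g(*p),178) for p in((495,190),(640,165),(640,230),(497,252))])
print('post',onz(w,g(208,280),176))
print('beakerc base wrist',onz(w,(325,230),0),'side',onz(d,(170+470/4,140+243/4),0))
print('beaker d side',onz(d,(170+467/4,140+50/4),0))
print('yellow',onz(w,(50,225),135), onz(d,(352+9,213),85),'pink',onz(d,(357,255),60),'blue',onz(d,(335,287),60))
print('amber',onz(d,(209,300),60),'jar',onz(d,(258,337),40))
print('tip corner shaker',onz(d,(170+295/4,140+495/4),0),onz(d,(170+35/4,140+460/4),0))
E
```

```text
bar [485.1 112.  180. ] [479.4  48.  180. ] [482.2  80.  180. ] 5.114502466676974
rim ctr [483.3  82.3 130. ]
stir edge [544.  145.1  45. ] [552.   30.5  45. ]
fixed jaw [array([651.6,  64.2, 178. ]), array([676.1,  68.9, 178. ]), array([677.4,  59.3, 178. ]), array([653. ,  55.3, 178. ])]
slide jaw [array([646.4,  93.2, 178. ]), array([670.8,  97.2, 178. ]), array([672.8,  86.6, 178. ]), array([648.3,  83. , 178. ])]
post [598.2  78.5 176. ]
beakerc base wrist [601.5 -62.7   0. ] side [597.6 -61.1   0. ]
beaker d side [ 688.8 -312.2    0. ]
yellow [384.  -10.3 135. ] [341.2   4.2  85. ] pink [314.8 151.4  60. ] blue [342.6 284.   60. ]
amber [639.8 438.1  60. ] jar [483.7 486.6  40. ]
tip corner shaker [626.3 244.2   0. ] [821.3 278.9   0. ]
```

```bash
python3 -m crank '[{"tx":0.02,"ty":-0.017,"az":0.022},{"tx":0.04,"ty":-0.034,"az":0.044},{"tx":0.06,"ty":-0.051,"az":0.066},{"tx":0.08,"ty":-0.068,"az":0.089},{"tx":0.08,"ty":-0.068,"az":0.089}]' 0 40
python3 -m crank '[{"tz":0.02},{"tz":0.035},{"tz":0.05},{"tz":0.05},{"tz":0.05}]'
python3 - <<'E'
from h import *
o=arm.observe();print(o['ee_pos'],o['eef_rot'])
cv2.imwrite('pics/w1.png',arm.grab_frame('wrist')[:,:,::-1])
cv2.imwrite('pics/s1.png',arm.grab_frame('side')[:,:,::-1])
crop('pics/s1.png','pics/s1c.png',220,130,370,270,4)
E
```

```text
[5.49796932e+02 5.65742504e-02 2.30809131e+02] [-1.79942426e+02 -7.01141438e-03  9.00058837e+01]invalid input at $[0]: expected keys tx, ty, tz, ax, ay, az
invalid input at $[0]: expected keys tx, ty, tz, ax, ay, az
```

View pics/w1.png

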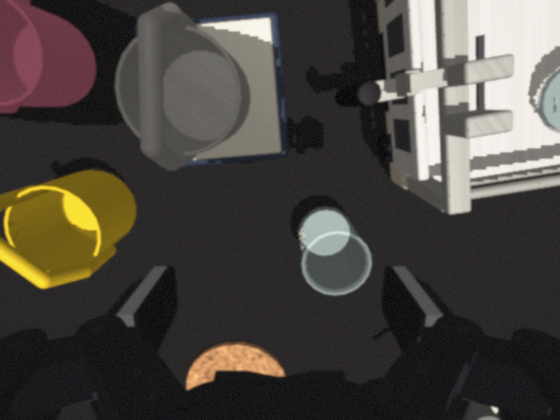

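View pics/s1c.png

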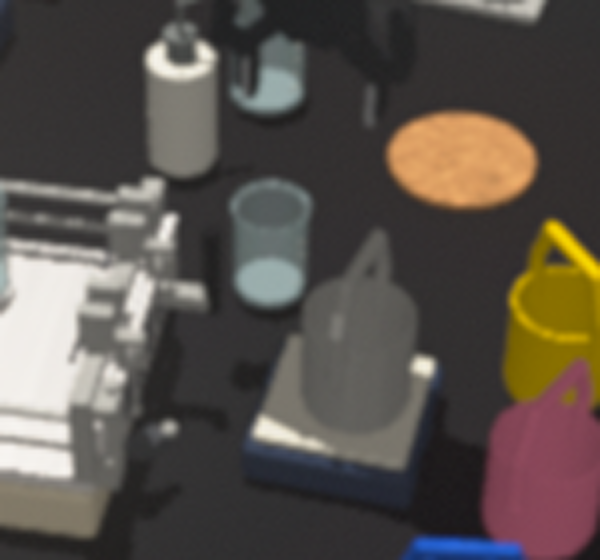

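All six keys are required, so the move was refused and nothing has moved. I'll retry with full rows.

```bash
python3 -m crank '[{"tx":0.02,"ty":-0.017,"tz":0,"ax":0,"ay":0,"az":0.022},{"tx":0.04,"ty":-0.034,"tz":0,"ax":0,"ay":0,"az":0.044},{"tx":0.06,"ty":-0.051,"tz":0,"ax":0,"ay":0,"az":0.066},{"tx":0.08,"ty":-0.068,"tz":0,"ax":0,"ay":0,"az":0.089},{"tx":0.08,"ty":-0.068,"tz":0,"ax":0,"ay":0,"az":0.089}]' 0 40
python3 -m crank '[{"tx":0,"ty":0,"tz":0.02,"ax":0,"ay":0,"az":0},{"tx":0,"ty":0,"tz":0.04,"ax":0,"ay":0,"az":0},{"tx":0,"ty":0,"tz":0.05,"ax":0,"ay":0,"az":0},{"tx":0,"ty":0,"tz":0.05,"ax":0,"ay":0,"az":0}]'
python3 - <<'E'
from h import *
o=arm.observe();print(o['ee_pos'],o['eef_rot'])
cv2.imwrite('pics/w2.png',arm.grab_frame('wrist')[:,:,::-1])
E
```

```text
t: 0.75
ee_pos: [480.1, 81.7, 231.7]
eef_rot: [-180.0, -0.0, 85.0]
wrist_force: [-0.2, -0.3, 0.5]
finger_gap: 85.5
t: 1.15
ee_pos: [481.6, 79.7, 180.1]
eef_rot: [-179.9, 0.0, 84.9]
wrist_force: [-0.2, 0.4, -0.3]
finger_gap: 85.6
[481.61912106  79.67873598 180.13100296] [-1.79862313e+02  1.49711670e-02  8.48912124e+01]
```

View pics/w2.png

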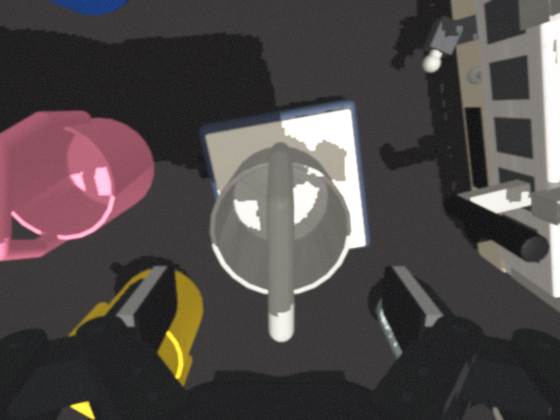

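```bash
python3 - <<'E'
from h import *
w=cam('wrist',arm.observe())
for y in (50,80,110): print(proj(w,(482.2+(y-80)*.089,y,180)))
E
python3 -m crank '[{"tx":0,"ty":0,"tz":0.01,"ax":0,"ay":0,"az":0},{"tx":0,"ty":0,"tz":0.019,"ax":0,"ay":0,"az":0},{"tx":0,"ty":0,"tz":0.019,"ax":0,"ay":0,"az":0}]'
python3 -m crank '[{"tx":0,"ty":0,"tz":0,"ax":0,"ay":0,"az":0},{"tx":0,"ty":0,"tz":0,"ax":0,"ay":0,"az":0},{"tx":0,"ty":0,"tz":0,"ax":0,"ay":0,"az":0},{"tx":0,"ty":0,"tz":0,"ax":0,"ay":0,"az":0},{"tx":0,"ty":0,"tz":0,"ax":0,"ay":0,"az":0}]' 255 60
```

```text
[279.31432104 327.89934587]
[279.25183539 270.45742461]
[279.18229353 206.52885459]
t: 1.5
ee_pos: [481.5, 79.9, 161.2]
eef_rot: [-179.9, 0.0, 84.9]
wrist_force: [0.2, 0.4, 0.5]
finger_gap: 85.7
t: 2.0
ee_pos: [482.0, 80.0, 162.4]
eef_rot: [180.0, 0.0, 84.9]
wrist_force: [0.8, -0.0, 0.3]
finger_gap: 12.2
```

```bash
python3 -m crank '[{"tx":0,"ty":0,"tz":-0.015,"ax":0,"ay":0,"az":0},{"tx":0,"ty":0,"tz":-0.035,"ax":0,"ay":0,"az":0},{"tx":0,"ty":0,"tz":-0.06,"ax":0,"ay":0,"az":0},{"tx":0,"ty":0,"tz":-0.08,"ax":0,"ay":0,"az":0},{"tx":0,"ty":0,"tz":-0.1,"ax":0,"ay":0,"az":0}]'
python3 - <<'E'
from h import *
o=arm.observe();print(o['ee_pos'],o['eef_rot'],o['joint_positions'])
Rt=R.from_euler('xyz',o['eef_rot'],degrees=True).as_matrix()
print(Rt.T@(np.array([493.5,-271,262])-o['ee_pos']))
cv2.imwrite('pics/s3.png',arm.grab_frame('side')[:,:,::-1])
E
```

```text
t: 2.5
ee_pos: [481.7, 80.0, 262.8]
eef_rot: [-179.9, 0.0, 84.9]
wrist_force: [0.4, 0.0, -3.9]
finger_gap: 10.3
[481.66612197  80.00298538 262.75418854] [-1.79948431e+02  5.03357875e-03  8.49019413e+01] [-4.27645421e-01  8.33471053e+00 -2.61162121e+00  7.91054760e+01
 -8.17903456e-04  9.46704159e+01]
[-348.56281199   42.97807119    0.74612848]
```

View pics/s3.png

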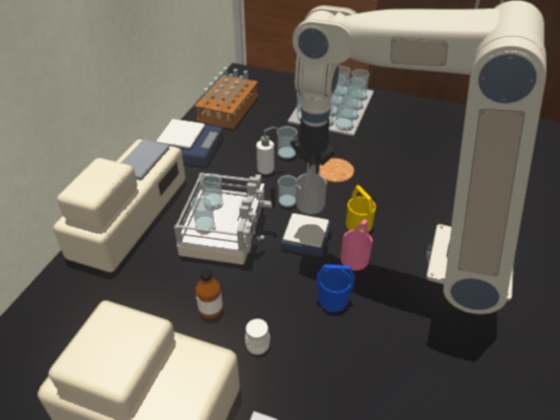

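```bash
python3 -m crank '[{"tx":-0.015,"ty":0.002,"tz":0,"ax":0,"ay":0,"az":0},{"tx":-0.045,"ty":0.006,"tz":0,"ax":0,"ay":0,"az":0},{"tx":-0.08,"ty":0.01,"tz":0,"ax":0,"ay":0,"az":0},{"tx":-0.115,"ty":0.014,"tz":0,"ax":0,"ay":0,"az":0},{"tx":-0.15,"ty":0.018,"tz":0,"ax":0,"ay":0,"az":0}]'
python3 -m crank '[{"tx":-0.035,"ty":0.004,"tz":0,"ax":0,"ay":0,"az":0},{"tx":-0.07,"ty":0.008,"tz":0,"ax":0,"ay":0,"az":0},{"tx":-0.1,"ty":0.012,"tz":0,"ax":0,"ay":0,"az":0},{"tx":-0.125,"ty":0.015,"tz":0,"ax":0,"ay":0,"az":0},{"tx":-0.14,"ty":0.017,"tz":0,"ax":0,"ay":0,"az":0}]'
python3 - <<'E'
from h import *
o=arm.observe();print(o['ee_pos'],o['eef_rot'])
cv2.imwrite('pics/w4.png',arm.grab_frame('wrist')[:,:,::-1])
cv2.imwrite('pics/s4.png',arm.grab_frame('side')[:,:,::-1])
crop('pics/s4.png','pics/s4c.png',220,50,420,230,4)
E
```

```text
t: 3.05
ee_pos: [486.2, -72.2, 261.3]
eef_rot: [-179.9, -0.0, 84.9]
wrist_force: [0.6, 0.2, -3.4]
finger_gap: 9.6
t: 3.55
ee_pos: [490.8, -213.7, 261.0]
eef_rot: [-179.9, -0.0, 84.8]
wrist_force: [-0.1, 0.4, -4.6]
finger_gap: 9.9
[ 490.76118144 -213.72135117  261.04642178] [-1.79913773e+02 -2.52204546e-02  8.48128311e+01]
```

View pics/w4.png

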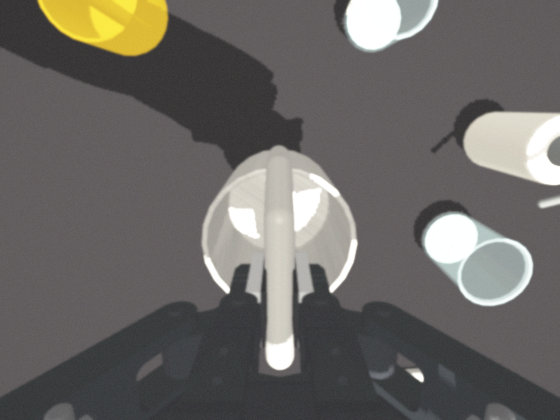

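View pics/s4c.png

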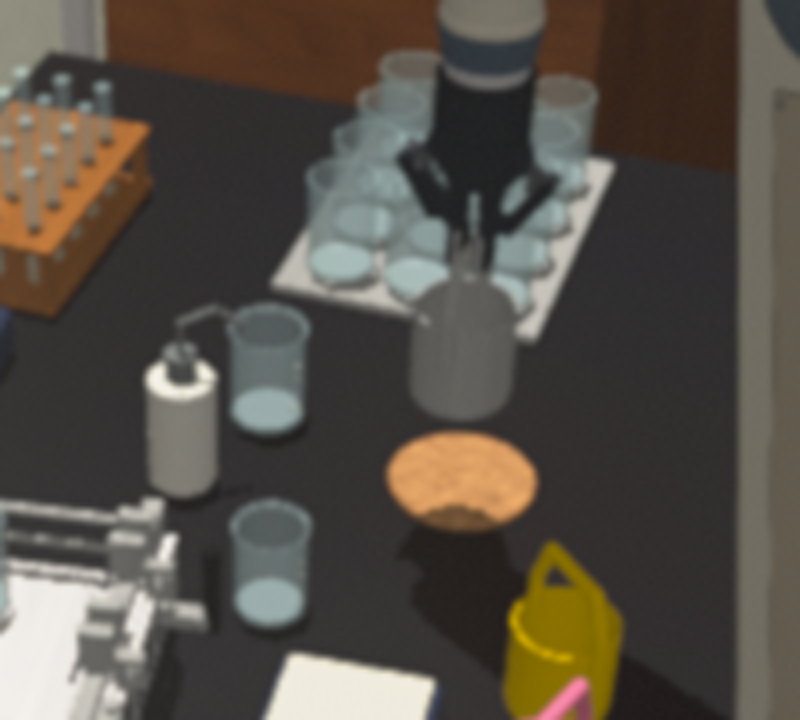

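```bash
python3 -m crank '[{"tx":-0.025,"ty":0.003,"tz":0,"ax":0,"ay":0,"az":0},{"tx":-0.045,"ty":0.006,"tz":0,"ax":0,"ay":0,"az":0},{"tx":-0.057,"ty":0.008,"tz":0.01,"ax":0,"ay":0,"az":0},{"tx":-0.057,"ty":0.008,"tz":0.035,"ax":0,"ay":0,"az":0},{"tx":-0.057,"ty":0.008,"tz":0.065,"ax":0,"ay":0,"az":0}]'
python3 -m crank '[{"tx":0,"ty":0,"tz":0.025,"ax":0,"ay":0,"az":0},{"tx":0,"ty":0,"tz":0.045,"ax":0,"ay":0,"az":0},{"tx":0,"ty":0,"tz":0.058,"ax":0,"ay":0,"az":0},{"tx":0,"ty":0,"tz":0.062,"ax":0,"ay":0,"az":0},{"tx":0,"ty":0,"tz":0.064,"ax":0,"ay":0,"az":0}]'
python3 - <<'E'
from h import *
o=arm.observe();print(o['ee_pos'],o['wrist_force'])
cv2.imwrite('pics/s5.png',arm.grab_frame('side')[:,:,::-1])
crop('pics/s5.png','pics/s5c.png',270,100,420,230,4)
E
```

```text
t: 4.15
ee_pos: [494.3, -269.8, 196.3]
eef_rot: [179.9, 0.0, 84.9]
wrist_force: [0.8, -0.8, -5.6]
finger_gap: 9.8
t: 4.65
ee_pos: [493.9, -269.1, 132.7]
eef_rot: [-180.0, -0.0, 84.9]
wrist_force: [0.1, -1.0, -4.3]
finger_gap: 10.0
[ 493.85547622 -269.09510637  132.6635214 ] [ 0.13409567 -0.97964098 -4.34043966]
```

View pics/s5c.png

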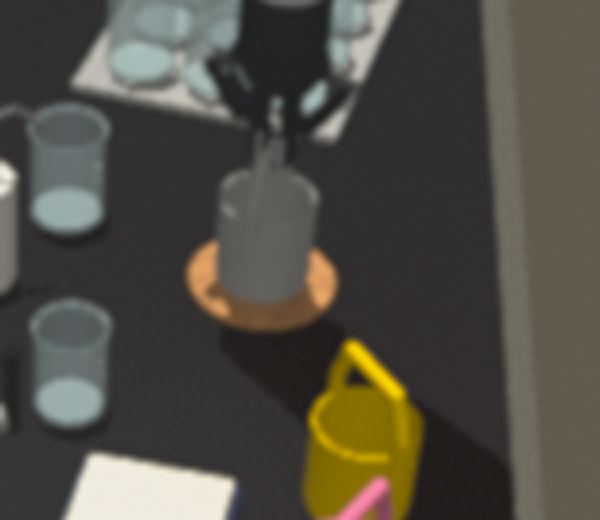

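Centred over the mat. I'll lower it to contact in small steps.

```bash
python3 -m crank '[{"tx":0,"ty":0,"tz":0.003,"ax":0,"ay":0,"az":0},{"tx":0,"ty":0,"tz":0.005,"ax":0,"ay":0,"az":0},{"tx":0,"ty":0,"tz":0.006,"ax":0,"ay":0,"az":0},{"tx":0,"ty":0,"tz":0.006,"ax":0,"ay":0,"az":0}]'
python3 -m crank '[{"tx":0,"ty":0,"tz":0.001,"ax":0,"ay":0,"az":0},{"tx":0,"ty":0,"tz":0.001,"ax":0,"ay":0,"az":0},{"tx":0,"ty":0,"tz":0.001,"ax":0,"ay":0,"az":0}]'
```

```text
t: 5.1
ee_pos: [494.0, -269.5, 127.4]
eef_rot: [180.0, 0.0, 84.9]
wrist_force: [-1.0, 0.9, -4.1]
finger_gap: 9.9
t: 5.4
ee_pos: [494.0, -269.5, 126.3]
eef_rot: [180.0, 0.0, 84.9]
wrist_force: [0.8, -0.0, -4.4]
finger_gap: 9.6
```

```bash
python3 -m crank '[{"tx":0,"ty":0,"tz":0.001,"ax":0,"ay":0,"az":0},{"tx":0,"ty":0,"tz":0.001,"ax":0,"ay":0,"az":0},{"tx":0,"ty":0,"tz":0.001,"ax":0,"ay":0,"az":0}]'
python3 -m crank '[{"tx":0,"ty":0,"tz":0.001,"ax":0,"ay":0,"az":0},{"tx":0,"ty":0,"tz":0.001,"ax":0,"ay":0,"az":0},{"tx":0,"ty":0,"tz":0.001,"ax":0,"ay":0,"az":0}]'
```

```text
t: 5.7
ee_pos: [494.1, -269.6, 125.6]
eef_rot: [180.0, 0.0, 84.9]
wrist_force: [-0.5, 1.1, 1.2]
finger_gap: 9.9
t: 6.0
ee_pos: [494.3, -269.7, 125.6]
eef_rot: [179.9, 0.1, 84.9]
wrist_force: [-3.6, 1.2, 10.3]
finger_gap: 9.9
```

```bash
python3 -m crank '[{"tx":0,"ty":0,"tz":0,"ax":0,"ay":0,"az":0},{"tx":0,"ty":0,"tz":0,"ax":0,"ay":0,"az":0},{"tx":0,"ty":0,"tz":0,"ax":0,"ay":0,"az":0},{"tx":0,"ty":0,"tz":0,"ax":0,"ay":0,"az":0},{"tx":0,"ty":0,"tz":0,"ax":0,"ay":0,"az":0}]' 0 40
python3 -m crank '[{"tx":0,"ty":0,"tz":-0.02,"ax":0,"ay":0,"az":0},{"tx":0,"ty":0,"tz":-0.06,"ax":0,"ay":0,"az":0},{"tx":0,"ty":0,"tz":-0.1,"ax":0,"ay":0,"az":0},{"tx":0,"ty":0,"tz":-0.14,"ax":0,"ay":0,"az":0},{"tx":0,"ty":0,"tz":-0.18,"ax":0,"ay":0,"az":0}]'
python3 - <<'E'
from h import *
cv2.imwrite('pics/s6.png',arm.grab_frame('side')[:,:,::-1])
crop('pics/s6.png','pics/s6c.png',170,100,370,270,4)
cv2.imwrite('pics/sc6.png',arm.grab_frame('scene')[:,:,::-1])
crop('pics/sc6.png','pics/sc6c.png',180,140,350,300,4)
E
```

```text
t: 6.5
ee_pos: [494.0, -269.4, 124.2]
eef_rot: [-180.0, -0.0, 84.9]
wrist_force: [0.2, -0.1, -0.8]
finger_gap: 81.4
t: 7.0
ee_pos: [493.8, -269.3, 306.0]
eef_rot: [180.0, 0.0, 84.9]
wrist_force: [0.5, -0.6, 0.1]
finger_gap: 85.4
```

View pics/s6c.png

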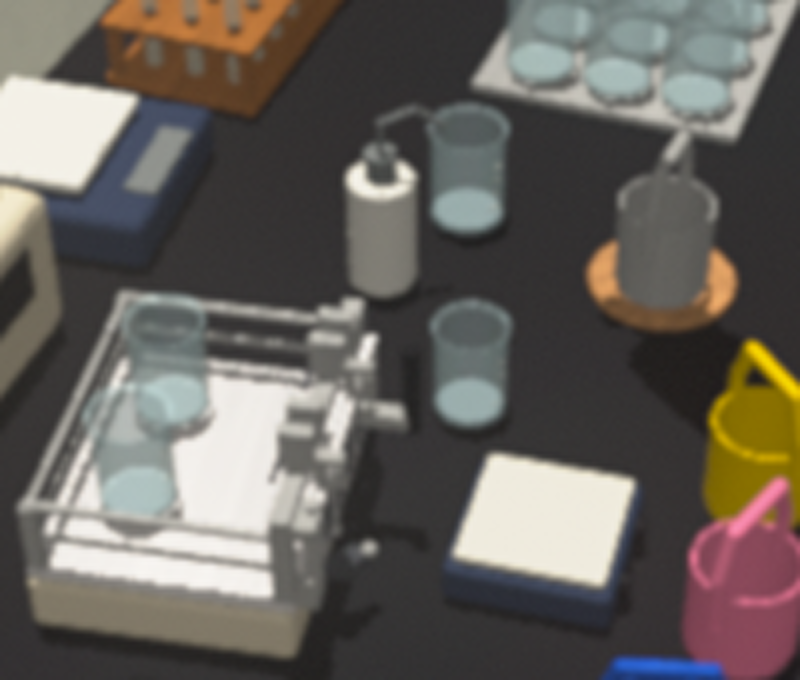

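View pics/sc6c.png

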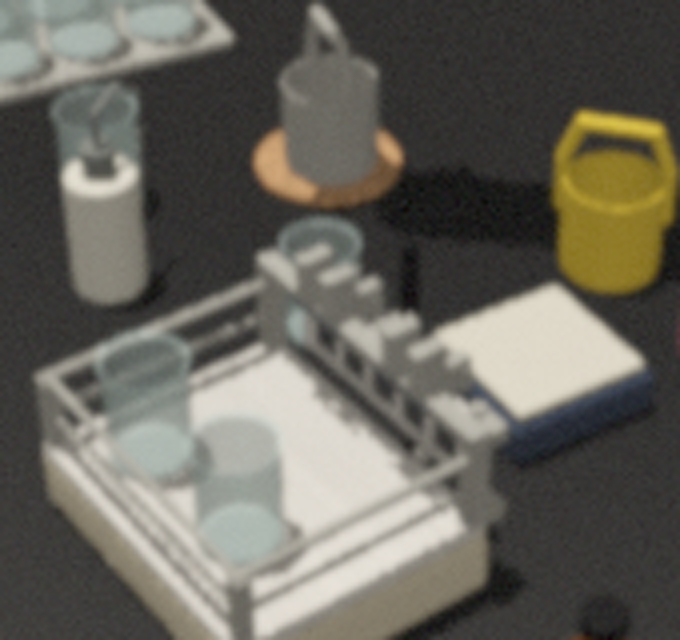

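```bash
python3 -m crank '[{"tx":0.03,"ty":0.01,"tz":0,"ax":0,"ay":0,"az":-0.14},{"tx":0.07,"ty":0.02,"tz":0,"ax":0,"ay":0,"az":-0.28},{"tx":0.11,"ty":0.032,"tz":0,"ax":0,"ay":0,"az":-0.42},{"tx":0.15,"ty":0.044,"tz":0,"ax":0,"ay":0,"az":-0.56},{"tx":0.19,"ty":0.055,"tz":0,"ax":0,"ay":0,"az":-0.7}]' 0
cat > to.py <<'E'
import sys
from h import *
# usage: to.py x y z [yaw]
o=arm.observe(); Rt=R.from_euler('xyz',o['eef_rot'],degrees=True).as_matrix()
t=np.array(list(map(float,sys.argv[1:4])))
print('now',o['ee_pos'].round(1),o['eef_rot'].round(1)); print('shift mm',(Rt.T@(t-o['ee_pos'])).round(1))
if len(sys.argv)>4: 
    Rg=R.from_euler('xyz',[180,0,float(sys.argv[4])],degrees=True).as_matrix()
    print('rotvec',R.from_matrix(Rt.T@Rg).as_rotvec().round(3))
E
python3 to.py 640 105 290 189.7
```

```text
t: 7.6
ee_pos: [566.0, -83.5, 303.8]
eef_rot: [-180.0, -0.0, 125.3]
wrist_force: [0.0, -0.6, 0.1]
finger_gap: 85.3
now [566.  -83.5 303.8] [-180.    -0.   125.3]
shift mm [111.  169.4  13.8]
rotvec [ 0.000e+00 -1.000e-03 -1.124e+00]
```

```bash
python3 -m crank '[{"tx":0.025,"ty":0.035,"tz":0,"ax":0,"ay":0,"az":-0.14},{"tx":0.05,"ty":0.07,"tz":0,"ax":0,"ay":0,"az":-0.28},{"tx":0.075,"ty":0.11,"tz":0,"ax":0,"ay":0,"az":-0.42},{"tx":0.1,"ty":0.145,"tz":0.01,"ax":0,"ay":0,"az":-0.56},{"tx":0.111,"ty":0.169,"tz":0.014,"ax":0,"ay":0,"az":-0.7}]' 0
python3 -m crank '[{"tx":0,"ty":0,"tz":0,"ax":0,"ay":0,"az":-0.14},{"tx":0,"ty":0,"tz":0,"ax":0,"ay":0,"az":-0.28},{"tx":0,"ty":0,"tz":0,"ax":0,"ay":0,"az":-0.42},{"tx":0,"ty":0,"tz":0,"ax":0,"ay":0,"az":-0.42}]'
python3 - <<'E'
from h import *
o=arm.observe();print(o['ee_pos'],o['eef_rot'],o['joint_positions'])
import json; json.dump(dict(ee_pos=list(o['ee_pos']),eef_rot=list(o['eef_rot'])),open('o7.json','w'))
cv2.imwrite('pics/w7.png',arm.grab_frame('wrist')[:,:,::-1])
E
```

```text
t: 8.1
ee_pos: [640.5, 106.0, 288.9]
eef_rot: [180.0, -0.1, 165.6]
wrist_force: [-0.1, -0.8, -0.1]
finger_gap: 85.5
t: 8.5
ee_pos: [640.4, 103.0, 289.6]
eef_rot: [180.0, -0.1, -170.7]
wrist_force: [-0.0, 0.0, -0.4]
finger_gap: 85.4
[640.3946501  102.95633254 289.59026444] [ 1.79990048e+02 -5.04573113e-02 -1.70688154e+02] [ 1.72640662e+00  2.47927040e+01  2.45585742e+01  8.98171996e+01
  3.20405963e-03 -7.58543623e+00]
```

View pics/w7.png

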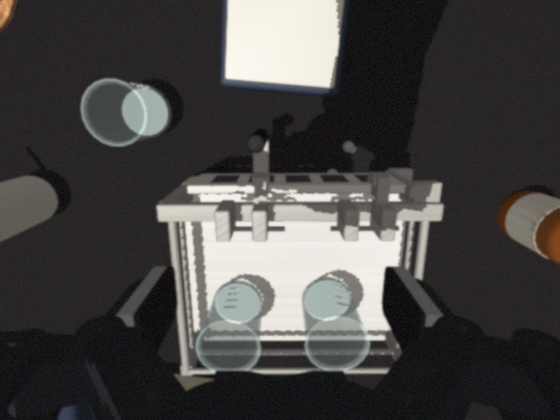

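```bash
python3 - <<'E'
from h import *
crop('pics/w7.png','pics/w7c.png',150,125,290,260,5)
crop('pics/w7.png','pics/w7d.png',320,125,460,260,5)
E
```

```text
(no output)
```

View pics/w7c.png

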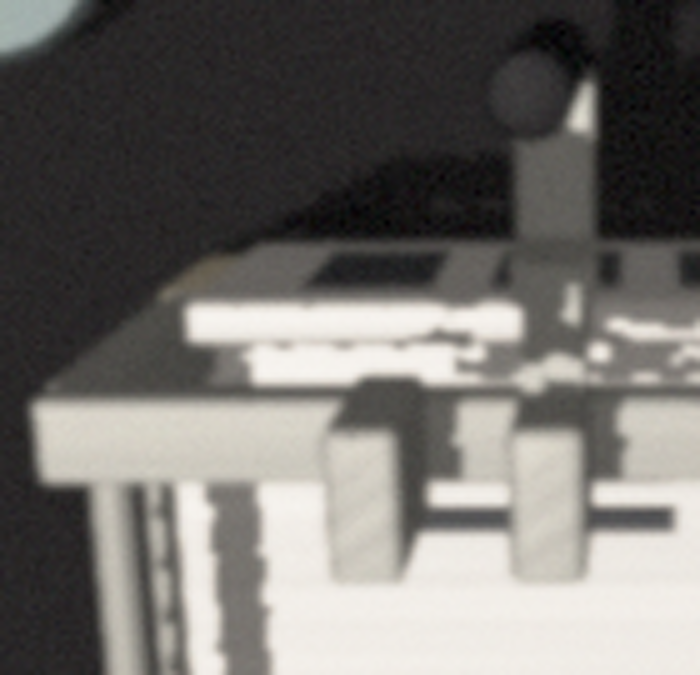

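View pics/w7d.png

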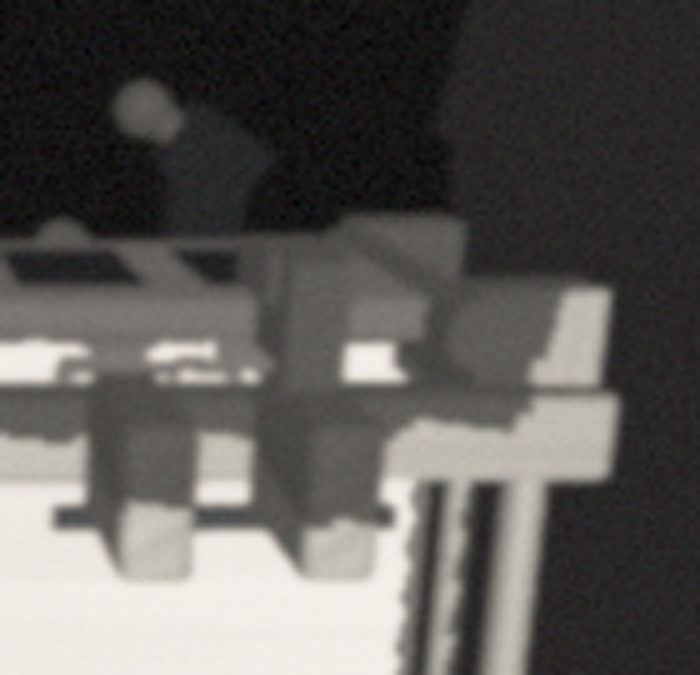

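```bash
python3 - <<'E'
from h import *
import json
np.set_printoptions(precision=1,suppress=True)
o=json.load(open('o7.json')); w=cam('wrist',o)
A=lambda x,y:onz(w,(150+x/5,125+y/5),178); B=lambda x,y:onz(w,(320+x/5,125+y/5),178)
of=[A(327,430),A(398,430),A(405,578),A(336,578)]
os_=[A(512,430),A(580,430),A(583,578),A(517,578)]
inf=[B(128,428),B(197,428),B(190,578),B(121,578)]
ins=[B(315,428),B(385,428),B(373,578),B(303,578)]
c=[np.mean(q,0) for q in (of,os_,inf,ins)]
for q in c: print(q)
for q in (of,os_,inf,ins): print('size',np.linalg.norm(q[0]-q[1]),np.linalg.norm(q[1]-q[2]), np.degrees(np.arctan2(*(np.add(q[2],q[3])-np.add(q[0],q[1]))[[1,0]])))
v=(c[2]-c[0]+c[3]-c[1])/2; print('pitch',np.linalg.norm(v),np.linalg.norm(c[1]-c[0]))
v=c[3]-c[0]; yaw=np.degrees(np.arctan2(-v[0],v[1])); print('yaw',yaw)
r=np.radians(yaw); ex=np.array([np.cos(r),np.sin(r),0]); ey=np.array([-np.sin(r),np.cos(r),0])
# nominal offsets along y from outer grip: -7,+23,93,123
m=np.mean(c,0); org=m-ey*58
print('outer grip',org,'inner',org+100*ey)
post=onz(w,(150+530/5,125+93/5),176); post0=np.array([598.2,78.5,176])
print('post',post, 'rel outer', (post-org)@ex,(post-org)@ey,(post0-org)@ex,(post0-org)@ey)
E
```

```text
[664.2  63.4 178. ]
[659.7  91.  178. ]
[648.1 161.2 178. ]
[643.5 189.3 178. ]
size 10.813124355601323 24.122728609925232 9.640814434258692
size 10.356757984062106 24.123916744037714 9.843690241820475
size 10.506902248317806 24.447079803620262 10.084967552258135
size 10.659729464617667 24.446893057756167 9.977818914611637
pitch 99.34909991759248 27.990016389623204
yaw 9.345087474947963
outer grip [663.3  69.  178. ] inner [647.  167.7 178. ]
post [598.2  79.2 176. ] rel outer -62.53635578413905 20.64929862922329 -62.65736571148182 19.930113724680783
```

```bash
python3 to.py 661.8 78.1 200 189.6
```

```text
now [640.4 102.8 289.7] [ 180.   -0. -171.]
shift mm [-17.4 -27.8  89.7]
rotvec [ 0.    -0.001 -0.01 ]
```

```bash
python3 -m crank '[{"tx":-0.006,"ty":-0.01,"tz":0.02,"ax":0,"ay":0,"az":-0.005},{"tx":-0.012,"ty":-0.02,"tz":0.045,"ax":0,"ay":0,"az":-0.01},{"tx":-0.0174,"ty":-0.0278,"tz":0.07,"ax":0,"ay":0,"az":-0.01},{"tx":-0.0174,"ty":-0.0278,"tz":0.0897,"ax":0,"ay":0,"az":-0.01},{"tx":-0.0174,"ty":-0.0278,"tz":0.0897,"ax":0,"ay":0,"az":-0.01}]' 75 40
python3 to.py 661.8 78.1 148 189.6
python3 - <<'E'
from h import *
cv2.imwrite('pics/w8.png',arm.grab_frame('wrist')[:,:,::-1])
cv2.imwrite('pics/s8.png',arm.grab_frame('side')[:,:,::-1])
crop('pics/s8.png','pics/s8c.png',170,120,320,250,5)
E
```

```text
t: 9.05
ee_pos: [660.9, 77.7, 197.4]
eef_rot: [179.9, -0.3, -170.5]
wrist_force: [-0.3, -0.4, 0.3]
finger_gap: 60.3
now [660.9  77.7 197.4] [ 179.9   -0.3 -170.5]
shift mm [-1.2  0.2 49.4]
rotvec [ 0.001 -0.005 -0.002]
```

View pics/w8.png

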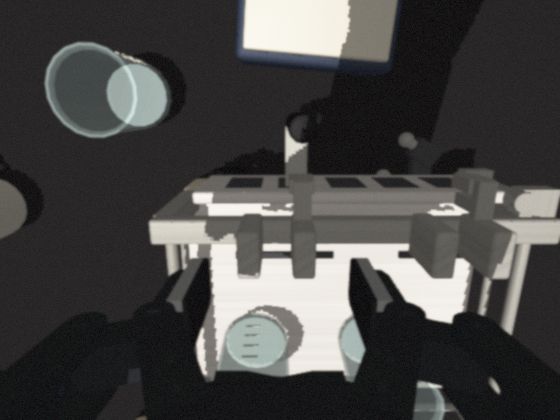

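View pics/s8c.png

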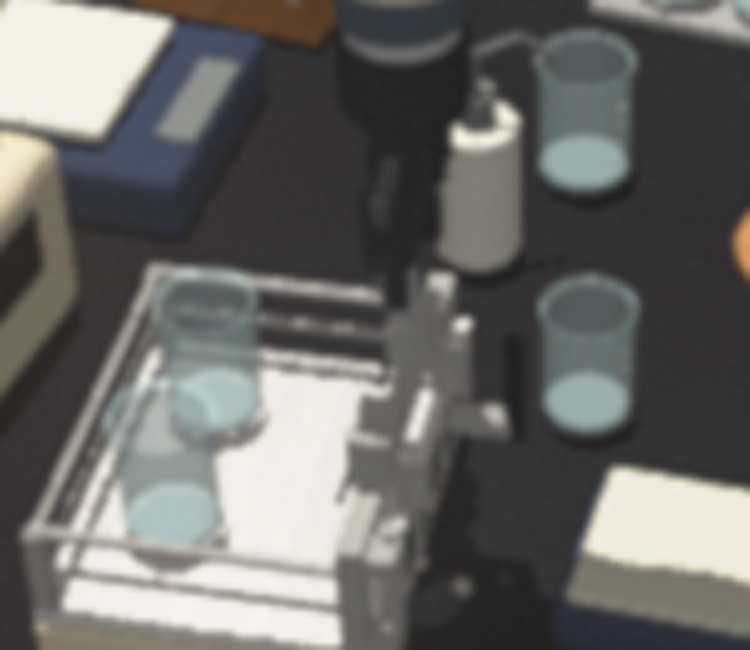

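```bash
python3 -m crank '[{"tx":-0.001,"ty":0,"tz":0.02,"ax":0,"ay":0,"az":0},{"tx":-0.001,"ty":0,"tz":0.04,"ax":0,"ay":0,"az":0},{"tx":-0.001,"ty":0,"tz":0.049,"ax":0,"ay":0,"az":0},{"tx":-0.001,"ty":0,"tz":0.049,"ax":0,"ay":0,"az":0},{"tx":-0.001,"ty":0,"tz":0.049,"ax":0,"ay":0,"az":0}]' 75
python3 to.py 663.1 70.2 148 189.6
python3 - <<'E'
from h import *
cv2.imwrite('pics/w9.png',arm.grab_frame('wrist')[:,:,::-1])
E
```

```text
t: 9.65
ee_pos: [663.5, 78.4, 153.0]
eef_rot: [-180.0, 0.1, -170.3]
wrist_force: [-0.3, 0.1, 0.3]
finger_gap: 60.3
now [663.5  78.4 153. ] [-1.800e+02  1.000e-01 -1.703e+02]
shift mm [ 1.7 -8.   5. ]
rotvec [-0.     0.002  0.002]
```

View pics/w9.png

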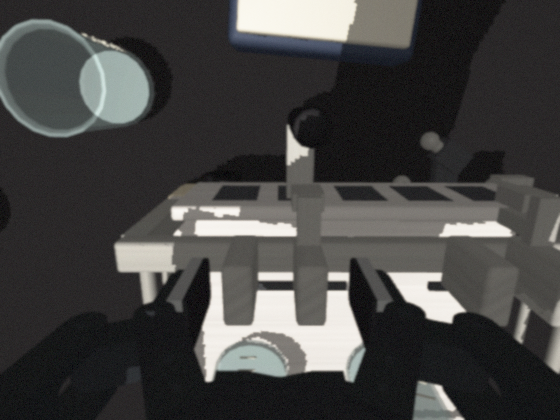

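```bash
python3 -m crank '[{"tx":0,"ty":-0.006,"tz":0.003,"ax":0,"ay":0,"az":0},{"tx":0,"ty":-0.008,"tz":0.003,"ax":0,"ay":0,"az":0},{"tx":0,"ty":-0.008,"tz":0.003,"ax":0,"ay":0,"az":0},{"tx":0,"ty":-0.008,"tz":0.003,"ax":0,"ay":0,"az":0}]' 150 40
python3 to.py 663.1 70.2 148 189.6
python3 - <<'E'
from h import *
cv2.imwrite('pics/w10.png',arm.grab_frame('wrist')[:,:,::-1])
E
```

```text
t: 10.1
ee_pos: [664.5, 70.2, 148.8]
eef_rot: [-180.0, 0.0, -170.3]
wrist_force: [-0.2, 1.3, 1.1]
finger_gap: 35.5
now [664.5  70.2 148.8] [-180.     0.  -170.3]
shift mm [1.3 0.3 0.8]
rotvec [-0.     0.     0.002]
```

View pics/w10.png

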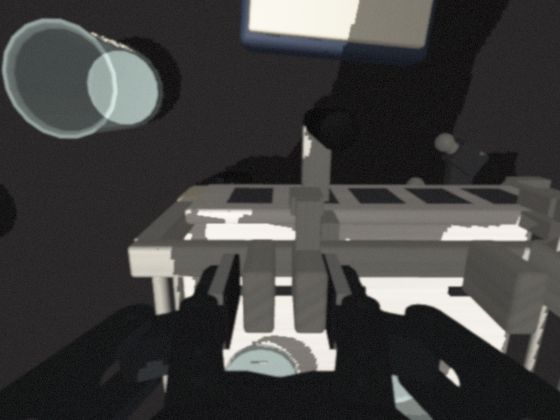

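```bash
python3 -m crank '[{"tx":0,"ty":0,"tz":0,"ax":0,"ay":0,"az":0},{"tx":0,"ty":0,"tz":0,"ax":0,"ay":0,"az":0},{"tx":0,"ty":0,"tz":0,"ax":0,"ay":0,"az":0},{"tx":0,"ty":0,"tz":0,"ax":0,"ay":0,"az":0}]' 255 40
python3 to.py 663.1 70.2 148 189.6
python3 - <<'E'
from h import *
cv2.imwrite('pics/w11.png',arm.grab_frame('wrist')[:,:,::-1])
E
```

```text
t: 10.55
ee_pos: [664.6, 69.0, 149.0]
eef_rot: [-179.9, 0.0, -170.3]
wrist_force: [-0.8, -5.7, 3.8]
finger_gap: 24.6
now [664.6  69.  149. ] [-179.9    0.  -170.3]
shift mm [1.3 1.5 1. ]
rotvec [-0.002  0.     0.001]
```

View pics/w11.png

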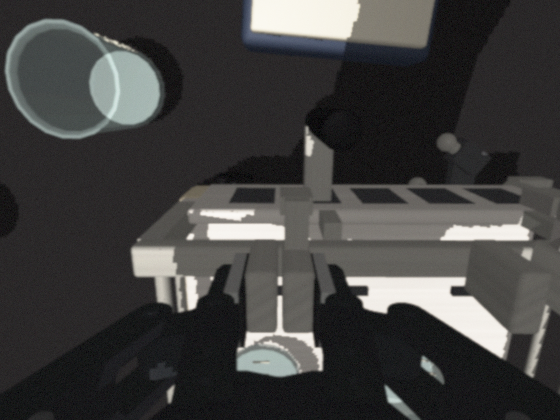

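```bash
python3 -m crank '[{"tx":0,"ty":0,"tz":0,"ax":0,"ay":0,"az":0},{"tx":0,"ty":0,"tz":0,"ax":0,"ay":0,"az":0},{"tx":0,"ty":0,"tz":0,"ax":0,"ay":0,"az":0}]' 100 40
python3 -m crank '[{"tx":0,"ty":0,"tz":-0.025,"ax":0,"ay":0,"az":0},{"tx":0,"ty":0,"tz":-0.06,"ax":0,"ay":0,"az":0},{"tx":0,"ty":0.03,"tz":-0.06,"ax":0,"ay":0,"az":0},{"tx":0,"ty":0.06,"tz":-0.06,"ax":0,"ay":0,"az":0},{"tx":0,"ty":0.09,"tz":-0.06,"ax":0,"ay":0,"az":0}]'
python3 -m crank '[{"tx":0,"ty":0.017,"tz":0,"ax":0,"ay":0,"az":0},{"tx":0,"ty":0.017,"tz":0,"ax":0,"ay":0,"az":0},{"tx":0,"ty":0.017,"tz":0,"ax":0,"ay":0,"az":0}]'
python3 - <<'E'
from h import *
import json
o=arm.observe();print(o['ee_pos'],o['eef_rot'],o['finger_gap'])
json.dump(dict(ee_pos=list(o['ee_pos']),eef_rot=list(o['eef_rot'])),open('o12.json','w'))
cv2.imwrite('pics/w12.png',arm.grab_frame('wrist')[:,:,::-1])
E
```

```text
t: 10.9
ee_pos: [664.3, 70.5, 148.4]
eef_rot: [-180.0, -0.0, -170.2]
wrist_force: [-0.1, 0.1, 0.2]
finger_gap: 51.9
t: 11.4
ee_pos: [648.9, 159.9, 208.8]
eef_rot: [-180.0, 0.0, -170.3]
wrist_force: [-0.6, 0.2, -0.9]
finger_gap: 52.0
t: 11.7
ee_pos: [646.3, 175.8, 208.4]
eef_rot: [-180.0, -0.0, -170.2]
wrist_force: [-0.1, 0.0, 0.8]
finger_gap: 51.7
[646.26893879 175.78700189 208.44706555] [-1.79977191e+02 -9.79531218e-03 -1.70204649e+02] 51.68329202624896
```

View pics/w12.png

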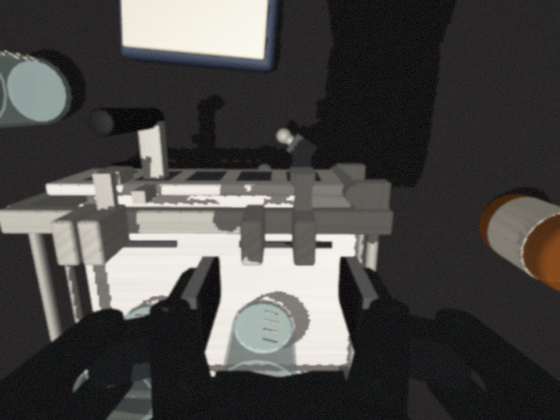

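```bash
python3 -m crank '[{"tx":0,"ty":0,"tz":0.02,"ax":0,"ay":0,"az":0},{"tx":0,"ty":0,"tz":0.035,"ax":0,"ay":0,"az":0},{"tx":0,"ty":0,"tz":0.045,"ax":0,"ay":0,"az":0},{"tx":0,"ty":0,"tz":0.045,"ax":0,"ay":0,"az":0}]'
python3 -m crank '[{"tx":0,"ty":0,"tz":0.01,"ax":0,"ay":0,"az":0},{"tx":0,"ty":0,"tz":0.014,"ax":0,"ay":0,"az":0},{"tx":0,"ty":0,"tz":0.014,"ax":0,"ay":0,"az":0}]'
python3 - <<'E'
from h import *
cv2.imwrite('pics/w13.png',arm.grab_frame('wrist')[:,:,::-1])
E
```

```text
t: 12.15
ee_pos: [645.9, 174.8, 162.1]
eef_rot: [-180.0, -0.1, -170.3]
wrist_force: [-0.1, -0.1, -0.4]
finger_gap: 52.2
t: 12.45
ee_pos: [646.0, 175.7, 149.1]
eef_rot: [180.0, -0.0, -170.3]
wrist_force: [0.5, 0.4, -0.5]
finger_gap: 51.7
```

View pics/w13.png

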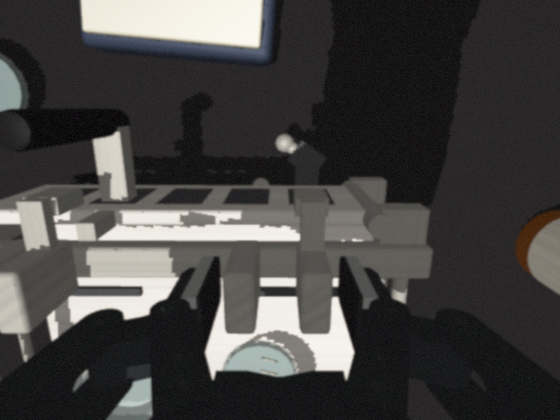

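```bash
python3 -m crank '[{"tx":0,"ty":-0.005,"tz":0,"ax":0,"ay":0,"az":0},{"tx":0,"ty":-0.008,"tz":0,"ax":0,"ay":0,"az":0},{"tx":0,"ty":-0.008,"tz":0,"ax":0,"ay":0,"az":0},{"tx":0,"ty":-0.008,"tz":0,"ax":0,"ay":0,"az":0}]' 150 40
python3 -m crank '[{"tx":0,"ty":0,"tz":0,"ax":0,"ay":0,"az":0},{"tx":0,"ty":0,"tz":0,"ax":0,"ay":0,"az":0},{"tx":0,"ty":0,"tz":0,"ax":0,"ay":0,"az":0},{"tx":0,"ty":0,"tz":0,"ax":0,"ay":0,"az":0},{"tx":0,"ty":0,"tz":0,"ax":0,"ay":0,"az":0}]' 255 40
python3 - <<'E'
from h import *
cv2.imwrite('pics/w14.png',arm.grab_frame('wrist')[:,:,::-1])
E
```

```text
t: 12.9
ee_pos: [647.7, 167.8, 149.8]
eef_rot: [-180.0, 0.0, -170.3]
wrist_force: [0.8, 0.1, -0.7]
finger_gap: 35.0
t: 13.4
ee_pos: [647.8, 167.6, 150.0]
eef_rot: [-180.0, 0.0, -170.3]
wrist_force: [-0.5, -2.1, 5.0]
finger_gap: 25.0
```

View pics/w14.png

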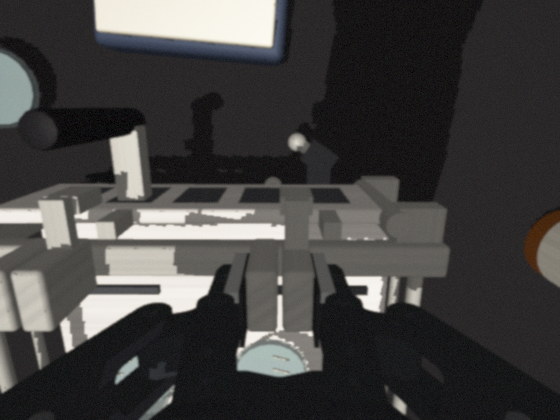

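```bash
python3 -m crank '[{"tx":0,"ty":0,"tz":0,"ax":0,"ay":0,"az":0},{"tx":0,"ty":0,"tz":0,"ax":0,"ay":0,"az":0},{"tx":0,"ty":0,"tz":0,"ax":0,"ay":0,"az":0}]' 110 40
python3 -m crank '[{"tx":0,"ty":0,"tz":-0.02,"ax":0,"ay":0,"az":0},{"tx":0,"ty":0,"tz":-0.05,"ax":0,"ay":0,"az":0},{"tx":0,"ty":0,"tz":-0.07,"ax":0,"ay":0,"az":0},{"tx":0,"ty":0,"tz":-0.07,"ax":0,"ay":0,"az":0}]'
python3 to.py 598.0 78.5 220 189.6
```

```text
t: 13.75
ee_pos: [647.5, 167.9, 149.2]
eef_rot: [-180.0, -0.0, -170.2]
wrist_force: [0.2, -0.5, 0.7]
finger_gap: 48.4
t: 14.15
ee_pos: [648.6, 168.1, 222.7]
eef_rot: [-180.0, 0.3, -170.2]
wrist_force: [-0.3, 0.1, -0.3]
finger_gap: 48.7
now [648.6 168.1 222.7] [-180.     0.3 -170.2]
shift mm [ 65.1 -79.8   2.4]
rotvec [-0.     0.005  0.003]
```

```bash
python3 -m crank '[{"tx":0.015,"ty":-0.02,"tz":0,"ax":0,"ay":0,"az":0},{"tx":0.035,"ty":-0.043,"tz":0,"ax":0,"ay":0,"az":0},{"tx":0.053,"ty":-0.065,"tz":0,"ax":0,"ay":0,"az":0},{"tx":0.064,"ty":-0.0795,"tz":0,"ax":0,"ay":0,"az":0},{"tx":0.064,"ty":-0.0795,"tz":0,"ax":0,"ay":0,"az":0}]'
python3 - <<'E'
from h import *
cv2.imwrite('pics/s15.png',arm.grab_frame('side')[:,:,::-1])
o=arm.observe()
cv2.imwrite('pics/w15.png',arm.grab_frame('wrist')[:,:,::-1])
w=cam('wrist',o);print(proj(w,(598,78.5,176)),o['ee_pos'],o['finger_gap'])
crop('pics/s15.png','pics/s15c.png',170,90,320,230,5)
E
python3 to.py 598.0 78.5 142 189.6
```

```text
t: 14.65
ee_pos: [597.2, 77.1, 219.4]
eef_rot: [-180.0, -0.0, -170.4]
wrist_force: [-0.4, 0.6, 0.9]
finger_gap: 48.3
[279.51334245 237.14335388] [597.80056448  78.06201333 219.43877355] 48.38785980779206
now [598.2  78.7 219.4] [ 180.     0.  -170.3]
shift mm [ 0.2 -0.2 77.4]
rotvec [0.    0.    0.002]
```

View pics/w15.png

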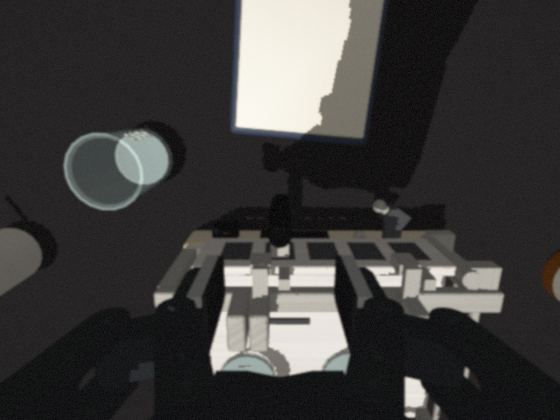

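View pics/s15c.png

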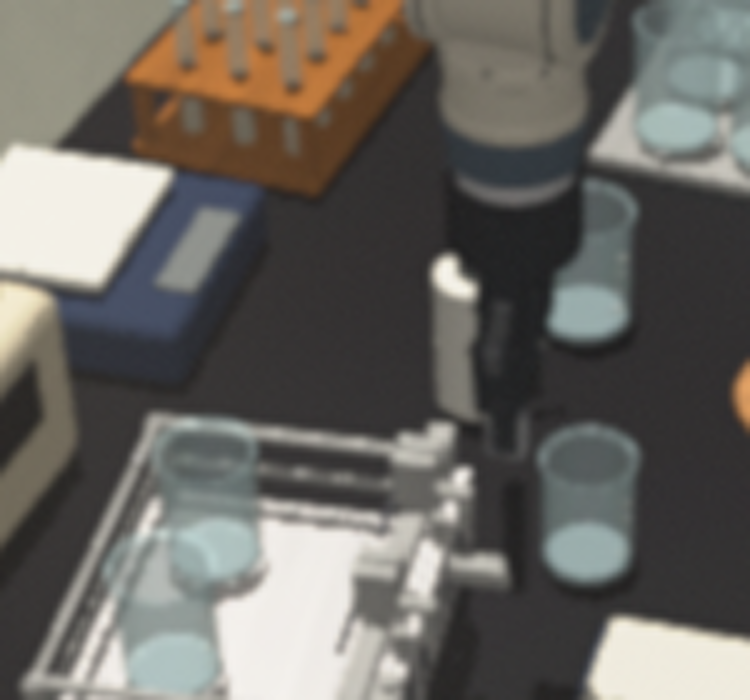

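```bash
python3 -m crank '[{"tx":0,"ty":0,"tz":0.02,"ax":0,"ay":0,"az":0},{"tx":0,"ty":0,"tz":0.045,"ax":0,"ay":0,"az":0},{"tx":0,"ty":0,"tz":0.065,"ax":0,"ay":0,"az":0},{"tx":0,"ty":0,"tz":0.078,"ax":0,"ay":0,"az":0},{"tx":0,"ty":0,"tz":0.078,"ax":0,"ay":0,"az":0}]'
python3 -m crank '[{"tx":0,"ty":0,"tz":0,"ax":0,"ay":0,"az":0},{"tx":0,"ty":0,"tz":0,"ax":0,"ay":0,"az":0},{"tx":0,"ty":0,"tz":0,"ax":0,"ay":0,"az":0},{"tx":0,"ty":0,"tz":0,"ax":0,"ay":0,"az":0},{"tx":0,"ty":0,"tz":0,"ax":0,"ay":0,"az":0}]' 255 100
python3 - <<'E'
from h import *
o=arm.observe(); P=o['ee_pos']; print(P,o['eef_rot'])
cv2.imwrite('pics/s16.png',arm.grab_frame('side')[:,:,::-1])
crop('pics/s16.png','pics/s16c.png',170,90,320,230,5)
# schedule in tool axes at closed pose; tool x=-shaker x, tool y=+shaker y ; start at theta=0
for th in np.arange(0,1.7,.1):
    # handle rel hinge in shaker frame, cw rotation by th
    c,s=np.cos(th),np.sin(th); x=-45*c-135*s; y=45*s-135*c   # Rz(-th)
    print(round(th,2),'from closed tx %.1f ty %.1f'%(-(x+45),y+135))
# increments in a frame turning with gate: step of d
for d in (.1,.2,.3,.4,.5):
    c,s=np.cos(d),np.sin(d); x=-45*c-135*s; y=45*s-135*c
    print('inc',d,'tx %.1f ty %.1f az +%.2f'%(-(x+45),y+135,d))
E
```

```text
t: 15.25
ee_pos: [597.4, 79.7, 139.3]
eef_rot: [180.0, -0.2, -170.2]
wrist_force: [-0.1, -0.5, -0.6]
finger_gap: 48.7
t: 15.75
ee_pos: [598.7, 78.5, 142.7]
eef_rot: [-179.9, 0.1, -170.3]
wrist_force: [0.9, -2.3, 6.7]
finger_gap: 11.9
[598.66504872  78.48150458 142.69473559] [-1.79948833e+02  1.24842219e-01 -1.70266946e+02]
0.0 from closed tx -0.0 ty 0.0
0.1 from closed tx 13.3 ty 5.2
0.2 from closed tx 25.9 ty 11.6
0.3 from closed tx 37.9 ty 19.3
0.4 from closed tx 49.0 ty 28.2
0.5 from closed tx 59.2 ty 38.1
0.6 from closed tx 68.4 ty 49.0
0.7 from closed tx 76.4 ty 60.7
0.8 from closed tx 83.2 ty 73.2
0.9 from closed tx 88.7 ty 86.3
1.0 from closed tx 92.9 ty 99.9
1.1 from closed tx 95.7 ty 113.9
1.2 from closed tx 97.1 ty 128.0
1.3 from closed tx 97.1 ty 142.2
1.4 from closed tx 95.7 ty 156.4
1.5 from closed tx 92.8 ty 170.3
1.6 from closed tx 88.6 ty 183.9
inc 0.1 tx 13.3 ty 5.2 az +0.10
inc 0.2 tx 25.9 ty 11.6 az +0.20
inc 0.3 tx 37.9 ty 19.3 az +0.30
inc 0.4 tx 49.0 ty 28.2 az +0.40
inc 0.5 tx 59.2 ty 38.1 az +0.50
```

View pics/s16c.png

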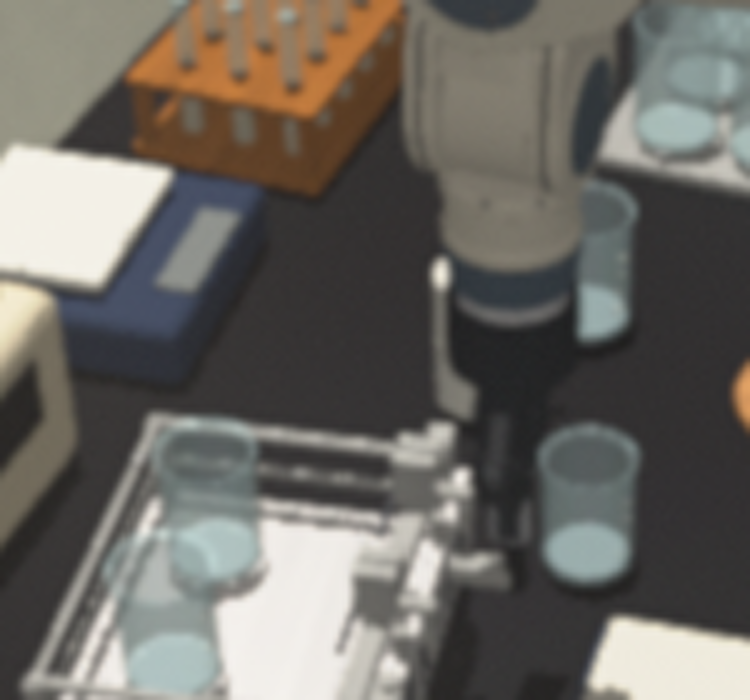

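```bash
python3 -m crank '[{"tx":0.0067,"ty":0.0024,"tz":0,"ax":0,"ay":0,"az":0.05},{"tx":0.0133,"ty":0.0052,"tz":0,"ax":0,"ay":0,"az":0.1},{"tx":0.0133,"ty":0.0052,"tz":0,"ax":0,"ay":0,"az":0.1}]'
python3 -m crank '[{"tx":0.0067,"ty":0.0024,"tz":0,"ax":0,"ay":0,"az":0.05},{"tx":0.0133,"ty":0.0052,"tz":0,"ax":0,"ay":0,"az":0.1},{"tx":0.0197,"ty":0.0083,"tz":0,"ax":0,"ay":0,"az":0.15},{"tx":0.0259,"ty":0.0116,"tz":0,"ax":0,"ay":0,"az":0.2},{"tx":0.0259,"ty":0.0116,"tz":0,"ax":0,"ay":0,"az":0.2}]'
python3 - <<'E'
from h import *
o=arm.observe(); P=o['ee_pos']; print(P,o['eef_rot'],o['wrist_force'],o['torque'])
cv2.imwrite('pics/s17.png',arm.grab_frame('side')[:,:,::-1])
crop('pics/s17.png','pics/s17c.png',170,90,320,230,5)
E
```

```text
t: 16.1
ee_pos: [584.0, 81.5, 142.7]
eef_rot: [-180.0, 0.1, -176.1]
wrist_force: [1.9, -3.0, 4.6]
finger_gap: 11.2
t: 16.6
ee_pos: [557.4, 91.4, 142.6]
eef_rot: [-180.0, 0.1, 172.5]
wrist_force: [0.2, -3.3, 5.2]
finger_gap: 11.6
[557.41794523  91.43336103 142.64734128] [-1.79999286e+02  1.14504552e-01  1.72474143e+02] [ 0.18727745 -3.25150915  5.19969068] [-0.62109938 -0.07579423 -0.02399919]
```

View pics/s17c.png

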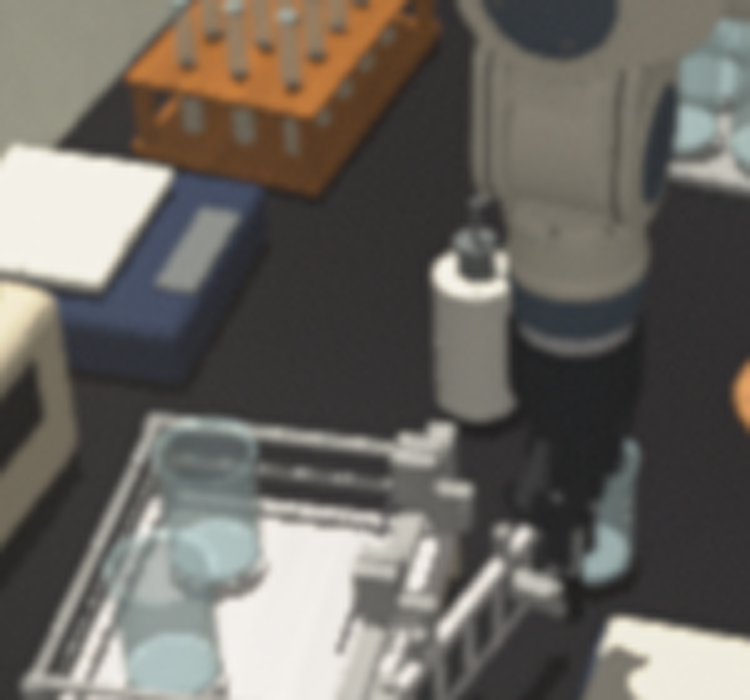

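The gate is swinging open, now at about 0.3 rad. I'll carry on through the detent.

```bash
python3 -m crank '[{"tx":0.0067,"ty":0.0024,"tz":0,"ax":0,"ay":0,"az":0.05},{"tx":0.0133,"ty":0.0052,"tz":0,"ax":0,"ay":0,"az":0.1},{"tx":0.0197,"ty":0.0083,"tz":0,"ax":0,"ay":0,"az":0.15},{"tx":0.0259,"ty":0.0116,"tz":0,"ax":0,"ay":0,"az":0.2},{"tx":0.0259,"ty":0.0116,"tz":0,"ax":0,"ay":0,"az":0.2}]'
python3 -m crank '[{"tx":0.0067,"ty":0.0024,"tz":0,"ax":0,"ay":0,"az":0.05},{"tx":0.0133,"ty":0.0052,"tz":0,"ax":0,"ay":0,"az":0.1},{"tx":0.0197,"ty":0.0083,"tz":0,"ax":0,"ay":0,"az":0.15},{"tx":0.0259,"ty":0.0116,"tz":0,"ax":0,"ay":0,"az":0.2},{"tx":0.0259,"ty":0.0116,"tz":0,"ax":0,"ay":0,"az":0.2}]'
python3 -m crank '[{"tx":0.0067,"ty":0.0024,"tz":0,"ax":0,"ay":0,"az":0.05},{"tx":0.0133,"ty":0.0052,"tz":0,"ax":0,"ay":0,"az":0.1},{"tx":0.0197,"ty":0.0083,"tz":0,"ax":0,"ay":0,"az":0.15},{"tx":0.0259,"ty":0.0116,"tz":0,"ax":0,"ay":0,"az":0.2},{"tx":0.0259,"ty":0.0116,"tz":0,"ax":0,"ay":0,"az":0.2}]'
```

```text
t: 17.15
ee_pos: [534.5, 105.5, 142.7]
eef_rot: [-180.0, 0.2, 161.0]
wrist_force: [4.6, -7.6, 4.1]
finger_gap: 11.5
t: 17.65
ee_pos: [511.7, 126.9, 142.6]
eef_rot: [179.9, -0.0, 149.6]
wrist_force: [-3.7, 0.7, 8.4]
finger_gap: 11.5
t: 18.15
ee_pos: [496.4, 149.0, 142.6]
eef_rot: [179.9, 0.1, 138.1]
wrist_force: [1.3, -3.0, 6.5]
finger_gap: 11.5
```

```bash
python3 - <<'E'
from h import *
o=arm.observe(); print(o['torque'],o['joint_positions'])
cv2.imwrite('pics/s18.png',arm.grab_frame('side')[:,:,::-1])
crop('pics/s18.png','pics/s18c.png',170,90,370,230,4)
E
```

```text
[-0.77947684 -0.19836223 -0.09660116] [ 7.44433556e+00  1.41187810e+01 -1.30007086e+01  6.27420333e+01
 -3.21589838e-02  4.93290892e+01]
```

View pics/s18c.png

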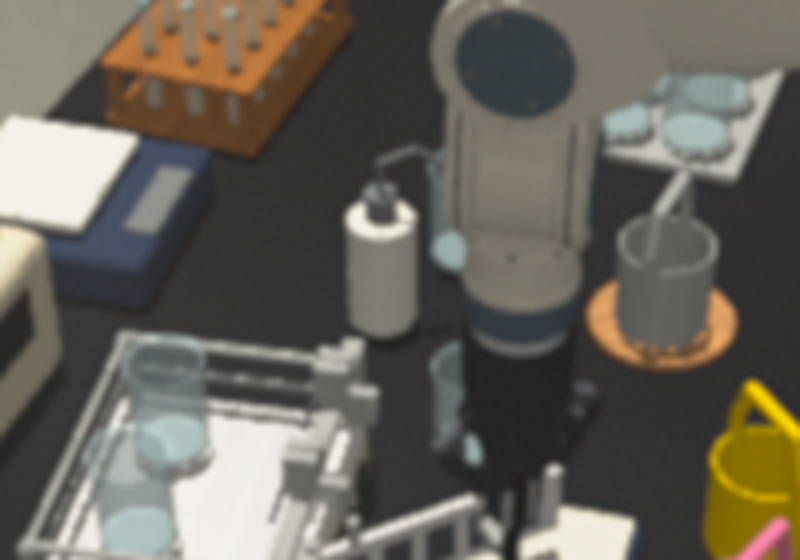

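Past the detent, at about 0.9 rad, and the forces are low. Continuing to about 1.57.

```bash
python3 -m crank '[{"tx":0.0067,"ty":0.0024,"tz":0,"ax":0,"ay":0,"az":0.05},{"tx":0.0133,"ty":0.0052,"tz":0,"ax":0,"ay":0,"az":0.1},{"tx":0.0197,"ty":0.0083,"tz":0,"ax":0,"ay":0,"az":0.15},{"tx":0.0259,"ty":0.0116,"tz":0,"ax":0,"ay":0,"az":0.2},{"tx":0.0259,"ty":0.0116,"tz":0,"ax":0,"ay":0,"az":0.2}]'
python3 -m crank '[{"tx":0.0067,"ty":0.0024,"tz":0,"ax":0,"ay":0,"az":0.05},{"tx":0.0133,"ty":0.0052,"tz":0,"ax":0,"ay":0,"az":0.1},{"tx":0.0197,"ty":0.0083,"tz":0,"ax":0,"ay":0,"az":0.15},{"tx":0.0259,"ty":0.0116,"tz":0,"ax":0,"ay":0,"az":0.2},{"tx":0.0259,"ty":0.0116,"tz":0,"ax":0,"ay":0,"az":0.2}]'
python3 -m crank '[{"tx":0.0067,"ty":0.0024,"tz":0,"ax":0,"ay":0,"az":0.05},{"tx":0.0133,"ty":0.0052,"tz":0,"ax":0,"ay":0,"az":0.1},{"tx":0.0197,"ty":0.0083,"tz":0,"ax":0,"ay":0,"az":0.15},{"tx":0.0259,"ty":0.0116,"tz":0,"ax":0,"ay":0,"az":0.2},{"tx":0.0259,"ty":0.0116,"tz":0,"ax":0,"ay":0,"az":0.2}]'
python3 -m crank '[{"tx":0.0067,"ty":0.0024,"tz":0,"ax":0,"ay":0,"az":0.05},{"tx":0.0103,"ty":0.0037,"tz":0,"ax":0,"ay":0,"az":0.075},{"tx":0.0103,"ty":0.0037,"tz":0,"ax":0,"ay":0,"az":0.075},{"tx":0.0103,"ty":0.0037,"tz":0,"ax":0,"ay":0,"az":0.075}]'
python3 - <<'E'
from h import *
o=arm.observe(); print(o['torque'],o['joint_positions'])
P=o['ee_pos'];v=P[:2]-np.array([619.8,220.1]);yaw=np.radians(9.6)
vs=R.from_euler('z',-9.6,degrees=True).apply([v[0],v[1],0])
print(np.linalg.norm(v),(np.arctan2(-135,-45)-np.arctan2(vs[1],vs[0]))%(2*np.pi))
cv2.imwrite('pics/s19.png',arm.grab_frame('side')[:,:,::-1])
cv2.imwrite('pics/sc19.png',arm.grab_frame('scene')[:,:,::-1])
cv2.imwrite('pics/w19.png',arm.grab_frame('wrist')[:,:,::-1])
E
```

```text
t: 18.7
ee_pos: [485.0, 174.9, 142.6]
eef_rot: [179.9, 0.1, 126.7]
wrist_force: [1.6, -4.4, 7.3]
finger_gap: 11.4
t: 19.2
ee_pos: [479.0, 202.5, 142.7]
eef_rot: [179.9, 0.1, 115.2]
wrist_force: [2.3, -4.3, 7.0]
finger_gap: 11.7
t: 19.7
ee_pos: [478.5, 230.8, 142.6]
eef_rot: [179.9, 0.1, 103.7]
wrist_force: [2.4, -6.0, 8.5]
finger_gap: 11.4
t: 20.1
ee_pos: [479.7, 241.2, 142.6]
eef_rot: [179.9, 0.1, 99.5]
wrist_force: [2.3, -5.9, 7.5]
finger_gap: 11.2
[-1.04467938 -0.32516574 -0.02431988] [ 1.77814610e+01  1.58505034e+01 -1.05633578e+01  6.34578314e+01
 -8.98710039e-02  9.82869504e+01]
141.65606475072937 1.5658061893808979
```

View pics/s19.png

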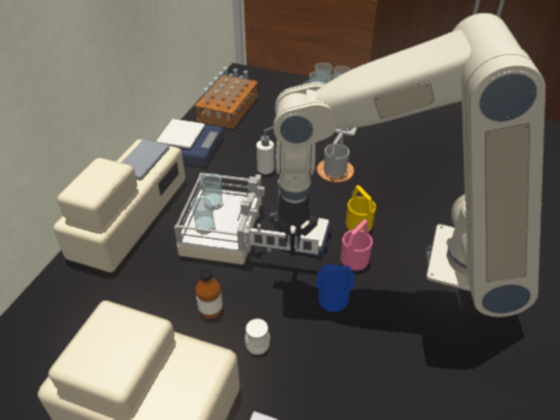

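View pics/sc19.png

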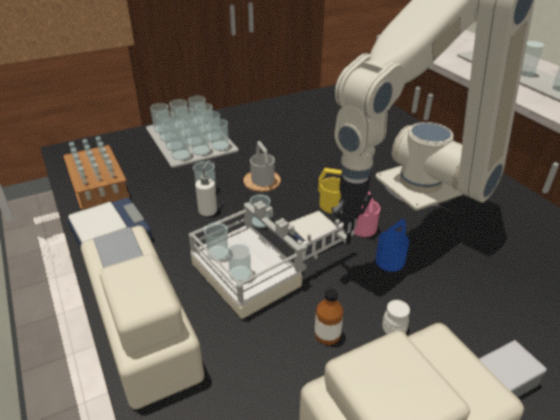

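View pics/w19.png

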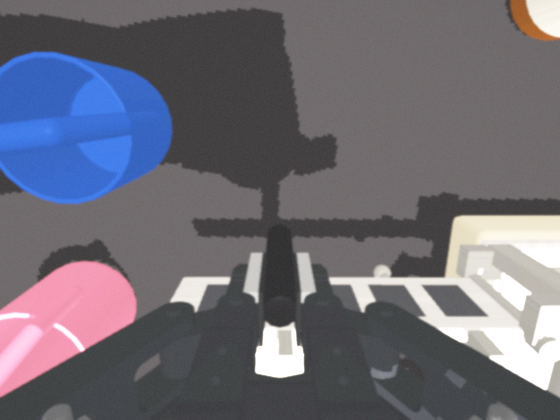

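```bash
python3 -m crank '[{"tx":0,"ty":0,"tz":0,"ax":0,"ay":0,"az":0},{"tx":0,"ty":0,"tz":0,"ax":0,"ay":0,"az":0},{"tx":0,"ty":0,"tz":0,"ax":0,"ay":0,"az":0}]'
python3 -c "
from bench import arm
print(arm.close_job())"
```

```text
t: 20.55
ee_pos: [479.7, 241.1, 142.6]
eef_rot: [179.9, 0.1, 99.5]
wrist_force: [2.7, -5.8, 7.4]
finger_gap: 11.6
the job is handed in; nothing more can be done
None
```

I finished the whole job and handed it in at about 20.6 s of the 72 s allowed. No verdict was reported, so the following rests on my own checks.

- **Canister:** I lifted it by the handle and set it down about 2 mm from my estimate of the mat's centre. After I let go, the pictures show it upright on the mat.
- **Catches:** I squeezed the outer one first, then the inner. The finger gap read 24.6 and 25.0 mm against 26 mm nominal. The gripper reads about 1–2 mm low, as it did on the 12 mm bar and the 14 mm post, so I take both as fully home.
- **Gate:** I swung it past the detent and held it by the post. From the wrist position the opening works out at about 1.57 rad, with the post 141.7 mm from the hinge axis (142 mm expected). It held still, with about 6 N sideways at the wrist, consistent with the closing spring.
- **Bystanders:** In the last scene and side pictures they stand where they were, by eye; I did not re-measure them.

Two things disagreed slightly:
- My first estimate of the outer catch was about 1.3 mm off in y. The squeeze pulled the gripper into line, and I corrected for this at the inner catch.
- The free jaw spacing measured 28 mm instead of 30 mm. I found no cause, but it made no difference to the squeeze.

The first attempted move was refused because the rows lacked some of the required values; nothing moved.

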